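Free the seized locking pin and open the swing arm

ROBOT

A 6-joint arm with a two-finger parallel gripper is mounted at the origin on the work surface. World frame = base frame: x ahead of the robot, y to its left, z up, the work surface at z = 0. Lengths are in m, angles in rad, forces in N, time in s.
With the tool pointing down it reaches from about 0.4 to 0.825 m from the base axis. Payload 7 kg.
Tool frame: the origin (TCP) lies midway between the tips of the shut fingers; the grasp point (between the pads) lies 19 mm behind it; y points along the fingers, z is the direction in which the jaws open and shut, and the axes are right-handed (so a half turn about y gives the same grasp; the last joint's range is limited). The gripper opens to 88 mm and grips with 3 to 60 N. Pads are 19 mm wide; open, the fingers measure 130 mm over their backs; the gripper's body (78 mm by 193 mm) begins 47 mm behind the grasp point.
Start: joints at [1.582, 0.359, 0.012, 0, -1.224, -0.288], TCP at [0.184, 0.649, 0.227] pointing down, gripper open.
Joint ranges: [-3.07, 3.07], [-1.43, 2.12], [-1.02, 1.25], [-3.03, 1.67], [-3.05, -0], [-3.03, 3.03]. Speed limits (rad/s): [2.39, 2.39, 3.01, 3.14, 3.14, 3.14].

INTERFACE

Orientations are given as [roll, pitch, yaw] about the fixed x, y, z axes, in that order (R = Rz(yaw) Ry(pitch) Rx(roll)).
In Python, from station import arm gives the robot as it stands.
- The arm moves only by the tool move_arm, never from a script. Its argument "deltas" is a list of rows, each an object with "dp": the shift along the tool's x, y, z in mm, a list of three; "rotation": the turn, a rotation vector about the tool's x, y, z in degrees, a list of three. A call has 1 to 5 rows; each row shifts and turns the pose as measured when the row begins, along the tool's axes as they then stand; what a row does not reach is not made up. A row lasts 1/12 s, in which the tool goes at most 41.7 mm and 7.16 degrees, less where a joint would pass 70% of its speed; a pose out of reach is approached as far as the arm can. A call is refused whole if a number of a shift passes 41.7 or a number of a turn 7.16, either way. A call with a gripper value outside its range is refused whole. "jaw" is the closure in counts, from 0 (fully open) to 255 (shut), set as the call begins (left out, the last holds). The fingers move at their own pace and stop on an object; "squeeze" is the grip in N (left out, the last holds). Time passes only in rows, so rows that do not move let the fingers close. It gives the time, the measured TCP pose, the force and the opening at its end, in the units of the state.
- arm.get_state(): the state, without advancing time (a new reading comes with each control period).
- arm.grab_frame(name): name is "side" or "top" or "wrist"; returns a dict with "pixels" (400x640x3 uint8, red, green, blue), "z_map" (400x640 float32, m along the optical axis (not along the pixel's ray), 0 where there is no reading), "fx", "fy", "cx", "cy" (pixels), "cam_to_world" (4x4, takes a point from camera to world coordinates); the wrist camera has in their place "mount" (4x4, takes a point from camera to tool coordinates, whose origin is the TCP and whose axes are the tool frame's). Camera axes: x right, y down, z forward; pixel columns grow to the right and rows downward; lengths in m; the calibration is good to about 2 mm. A picture is of the moment at which its call begins: read the wrist's pose just before it.
- arm.job_done(): hands the job in, once; it reports no verdict.
The state is a dict: "t": time; "q": joint angles; "qd": joint speeds; "joint_efforts": joint torques, N m; "eef_pos": TCP position; "ee_rot": TCP orientation; "force": force on the tool from outside, world axes, zero at the start; "moment": the same for the moment, N m; "width": finger opening in m.
Only numpy, scipy, OpenCV 4.12 (cv2) and the standard library are available. Lean on these libraries where they do the work, as an engineer would, in place of code of your own. Each camera call takes 0.05 s, during which the arm holds its last target.

TASK

The red-headed locking pin has seized in the green casting held in the vise: twist it back and forth as you pull until it comes right out, without dragging the casting up out of the vise jaws. Lay the pin in the low yellow tray without dropping it, then swing the freed blue arm open towards the near jaw as far as it goes. Leave the other things on the bench where they are.

Things in the scene. Friction and masses are not known exactly. Their poses are not given: they have to be found in the camera images.
- vise: Grey machine vise fixed to the bench, 275 mm long along its own x, 150 mm wide, jaws 80 mm high and 120 mm wide along its y. Origin: centre of its underside, on the bench; z up. The vise screw is on its +x side; its -x side is the near jaw, towards the robot.
- casting (a joint): Height in m by which the green casting (54 x 130 x 62 mm, standing 28 mm out of the jaws, its top 108 mm above the bench) has been dragged up in the jaws: 0 at the start, up to 0.04. The jaws hold it against about 20 N of upward pull; it cannot slip sideways or turn.
- bore_mouth (a point): Centre of the mouth of the vertical bore in the casting's top face, 30 mm from the vise's middle along the vise's +y. The bore goes right through the casting.
- pin: Locking pin, 100 mm long, 0.28 kg: steel shank 20 mm in diameter, 50 mm long, its last 9 mm rounded to a blunt point; rusty collar 32 mm in diameter, 8 mm thick; red tab 14 mm thick (own x), 44 mm wide (own y), 42 mm high. Origin: the shank's foot; z up the pin to the tab. It starts upright, its collar on the blue arm, its shank through the arm (14 mm) and 35 mm into the casting.
- rust (a point): Centre of the rusty band, 10 mm below the bore's mouth. It grips the shank (radius 10 mm) with 28 to 39 N of friction, more than the jaws hold: a straight pull brings the casting up. Friction opposes the direction of sliding: while the pin turns (0.28 to 0.39 N m), a rise of up to 4 mm per radian needs only 10 to 15 N. It lets go once the pin has risen about 26 mm; the pin is wholly out after 50 mm.
- pin_tab (a point): Centre of the red tab, 82 mm above the pin's foot and 32 mm above the arm's top face at the start; x is the tab's thin direction (14 mm).
- pin_mid (a point): Middle of the pin's length, on its axis, 50 mm from its foot.
- tray: Low yellow open tray fixed to the bench, 180 mm (own x) by 240 mm (own y), 50 mm high, walls and floor 5 mm thick. Origin: centre of its underside, z up.
- swing (a joint): Angle in rad of the blue swing arm, a flat bar 36 mm wide, 14 mm thick, on the casting (top face 122 mm above the bench), about an upright pivot 40 mm from the vise's middle along the vise's -y. 0: closed, along the vise's +y, locked by the pin; grows anticlockwise from above, handle going to the vise's -x side; stop at 1.25. Stays where it is left; 3 N at the handle moves it.
- swing_handle (a point): Point on the axis of the black upright round handle of the arm, 22 mm in diameter, 40 mm high, 22 mm above the arm's top face (18 mm below the handle's top); 120 mm from the pivot and 50 mm from the pin.
- wrench: Bystander: steel wrench, 200 mm, lying on the bench.
- hammer: Bystander: hammer, 260 mm, lying on the bench.
- oil: Bystander: blue bottle with a red cap, 60 mm in diameter, 170 mm tall, standing.
- grease: Bystander: white jar with a green lid, 80 mm in diameter, 70 mm tall, standing.
- bearing: Bystander: steel bearing ring, 90 mm in diameter, 25 mm thick, lying flat.
- flange: Bystander: dark steel flange with an upright hub, 100 mm in diameter, 60 mm tall, standing.
Not all that is in view belongs to the job. Of the things like the pin, leave any that is purple; of the rest the smaller one is meant.

How it is judged:
By the outcome, as a careful person would: the job done as asked, in the order asked, and still so for the second after the job is handed in, with the robot touching nothing.
It also fails if it takes over 72 s, if anything falls off the work surface, if the arm or the gripper's body presses on something with over 40 N, if the wrist force passes 120 N, or if a joint passes its speed limit or range.

## Working session

There is one attempt and no reset: what is moved stays moved. The work goes in short steps, Python scripts to look and compute and a tool call to move; the robot and the scene stay as the last step left them, time stands still between calls to the robot, and variables do not carry over. Pictures are saved under pics/ and viewed, and the job is handed in when it is done.

Besides the shell and the picture viewer there is one more tool, called after ">>>" as name(argument=value, ...) on one line, values as JSON. move_arm: Moves the arm, as the interface text tells. Its arguments: {"type":"object","properties":{"deltas":{"type":"array","items":{"type":"object","properties":{"dp":{"type":"array","items":{"type":"number"}},"rotation":{"type":"array","items":{"type":"number"}}}}},"jaw":{"type":"number"},"squeeze":{"type":"number"}},"required":["deltas"]}

```bash
mkdir -p pics; ls; cat > h.py <<'E'
import numpy as np,cv2
from station import arm
from scipy.spatial.transform import Rotation as R
def save(f,n): cv2.imwrite('pics/'+n+'.png',cv2.cvtColor(f['pixels'],cv2.COLOR_RGB2BGR))
def T_tool(s):
    T=np.eye(4);T[:3,:3]=R.from_euler('xyz',s['ee_rot']).as_matrix();T[:3,3]=s['eef_pos'];return T
def pts(f,T):
    z=f['z_map'];v,u=np.mgrid[:400,:640]
    P=np.stack([(u-f['cx'])/f['fx']*z,(v-f['cy'])/f['fy']*z,z,np.ones_like(z)],-1)
    W=(P@T.T)[...,:3];W[z==0]=np.nan;return W
def ray(f,T,u,v,h):
    d=T[:3,:3]@np.array([(u-f['cx'])/f['fx'],(v-f['cy'])/f['fy'],1]);o=T[:3,3]
    return o+d*(h-o[2])/d[2]
E
python3 - <<'E'
from h import *
s=arm.get_state();print(s)
for n in ['side','top']:
    f=arm.grab_frame(n);save(f,n+'0');np.savez('/tmp/'+n+'0.npz',**f);print(n,f['fx'],f['cx'],f['cy'],f['cam_to_world'].round(3).tolist())
s=arm.get_state();f=arm.grab_frame('wrist');save(f,'wrist0');print(f['mount'].round(3).tolist(),T_tool(s).round(3).tolist())
E
```

```text
pics
{'t': 0.0, 'q': array([ 1.58208614e+00,  3.59376349e-01,  1.10541164e-02, -3.76018866e-04,
       -1.22412463e+00, -2.88082585e-01]), 'qd': array([-1.41202866e-03,  1.19114649e-04, -2.32107430e-03,  3.29757311e-03,
        1.34148134e-03, -6.09418161e-05]), 'joint_efforts': array([-4.73323835e-04, -5.82711017e+01,  2.93048537e+01,  6.99741796e+00,
        7.01118741e-03, -1.57665850e-04]), 'eef_pos': array([0.18435325, 0.64881033, 0.22562279]), 'ee_rot': array([-1.56911337e+00,  1.30074881e-04,  2.86467194e+00]), 'force': array([-0.27999214,  0.13929541, -0.38538427]), 'moment': array([-0.02720032, -0.00992309, -0.05126039]), 'width': 0.08739489004022039}
side 465.7464131033566 319.1019635916007 194.27539235867783 [[0.699, -0.438, 0.565, -0.269], [-0.715, -0.433, 0.549, -0.762], [0.005, -0.788, -0.616, 0.969], [0.0, 0.0, 0.0, 1.0]]
top 478.00066205679656 313.1603530293829 198.6645805490488 [[-0.02, -0.998, 0.067, 0.399], [-1.0, 0.021, 0.012, 0.003], [-0.014, -0.067, -0.998, 1.613], [0.0, 0.0, 0.0, 1.0]]
[[-0.0, 0.961, 0.277, -0.075], [-0.001, -0.277, 0.961, -0.158], [1.0, -0.0, 0.001, 0.0], [0.0, 0.0, 0.0, 1.0]] [[-0.962, -0.0, -0.273, 0.184], [0.273, -0.001, -0.962, 0.649], [-0.0, -1.0, 0.001, 0.226], [0.0, 0.0, 0.0, 1.0]]
```

View pics/side0.png

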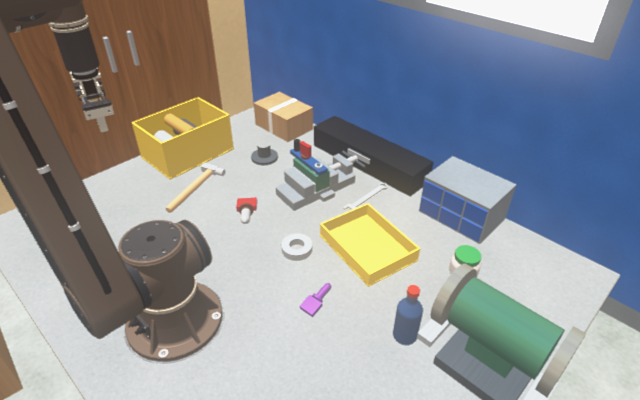

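View pics/top0.png

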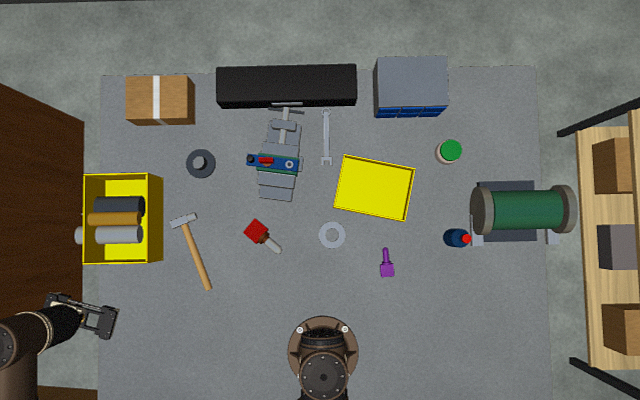

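View pics/wrist0.png

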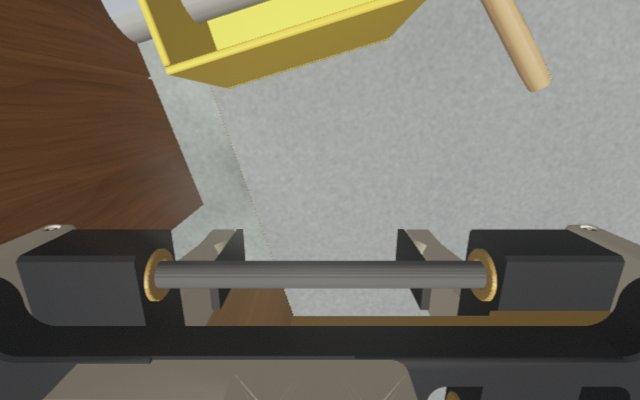

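The top view shows the vise near (280,160), with the red tab at (266,161), the handle at (251,159) and the pivot at (289,164). The low tray is at (375,188), and the deep yellow bin at (120,220) is a decoy. The larger red pin at (262,235) and the purple one at (387,262) are loose on the bench.

```bash
python3 - <<'E'
from h import *
for n,box in [('top',(235,170,140,300)),('side',(280,210,130,360))]:
    f=dict(np.load(f'/tmp/{n}0.npz'));T=f['cam_to_world'];W=pts(f,T)
    p=f['pixels'];hsv=cv2.cvtColor(p,cv2.COLOR_RGB2HSV);H,S,V=cv2.split(hsv)
    r=((H<8)|(H>172))&(S>150)&(V>60)
    y=(H>22)&(H<35)&(S>150)&(V>80)
    k=(V<60)
    for name,m in [('red',r),('yel',y)]:
        nn,l,st,c=cv2.connectedComponentsWithStats(m.astype(np.uint8))
        for i in range(1,nn):
            if st[i,4]>25:
                w=W[l==i];print(n,name,st[i],c[i].round(1),np.nanmedian(w,0).round(3),np.nanmin(w,0).round(3),np.nanmax(w,0).round(3))
    o=p[120:210,230:340] if n=='top' else p[130:210,265:365]
    cv2.imwrite(f'pics/{n}crop.png',cv2.cvtColor(cv2.resize(o,None,fx=6,fy=6,interpolation=cv2.INTER_CUBIC),cv2.COLOR_RGB2BGR))
f=dict(np.load('/tmp/top0.npz'));W=pts(f,f['cam_to_world'])
for v in range(136,200,4): print(v,[int(1000*x) if x==x else -1 for x in W[v,236:312:4,2]])
E
```

```text
top red [259 157  14   7  86] [265.6 159.9] [0.616 0.164 0.172] [0.612 0.143 0.13 ] [0.626 0.183 0.18 ]
top red [243 219  25  25 320] [254.9 230.4] [0.405 0.218 0.027] [0.362 0.176 0.001] [0.442 0.258 0.05 ]
top red [462 234  10   9  71] [466. 238.] [ 0.368 -0.434  0.17 ] [ 0.356 -0.45   0.146] [ 0.38  -0.423  0.177]
top yel [ 333  154   83   68 3938] [373.5 187.9] [ 0.539 -0.181  0.007] [ 0.425 -0.314 -0.007] [ 0.65  -0.043  0.062]
top yel [  82  172   81   93 4272] [125.3 217.2] [0.459 0.639 0.058] [ 0.256  0.528 -0.763] [0.691 1.142 0.16 ]
side red [238 199  17   8  26] [244.2 200.3] [0.406 0.229 0.025] [0.371 0.205 0.021] [0.43  0.245 0.031]
side red [408 286  11   8  74] [413.1 289.6] [ 0.366 -0.437  0.17 ] [ 0.353 -0.449  0.165] [ 0.379 -0.426  0.173]
side yel [197  97  26  16  53] [209.1 103.8] [0.587 0.675 0.149] [ 0.579  0.572 -0.178] [0.935 1.138 0.155]
side yel [132  99  63  45 122] [156.4 119.1] [0.365 0.725 0.148] [ 0.308  0.531 -0.07 ] [0.784 1.133 0.154]
side yel [198 113  30  15  57] [212.7 120.3] [0.581 0.564 0.135] [0.46  0.526 0.031] [0.588 0.727 0.154]
136 [1, 8, 
[... 542 characters left out ...]
1, 1, 0, 129, 126, 123, 123, 132, 134, 125, 124, 120, 122, 133, 133, 126, 27, 0, -5]
168 [2, -1, 5, 5, 6, 110, 110, 108, 108, 113, 123, 121, 124, 116, 119, 123, 21, -1, -1]
172 [6, 0, 6, 2, 0, 6, 76, 77, 81, 77, 102, 112, 112, 108, 105, 105, -3, -3, 1]
176 [1, -4, 7, 0, 0, 12, 81, 82, 81, 76, 84, 79, 72, 76, 77, 51, 4, 0, 4]
180 [0, -1, -5, -1, 1, -4, 78, 82, 81, 84, 81, 83, 86, 85, 84, 0, 1, -1, 0]
184 [3, 0, 0, -2, 4, 0, 69, 85, 86, 79, 77, 85, 81, 87, 85, 1, 1, 2, -5]
188 [1, 4, -1, -3, -3, 0, 29, 29, 38, 37, 36, 34, 45, 56, 77, 5, -1, 2, 4]
192 [-3, 3, -3, -3, -3, 2, 35, 35, 33, 41, 32, 35, 34, 32, 30, 0, -3, 3, 2]
196 [0, -1, -4, 5, -3, 3, 36, 36, 32, 39, 39, 37, 37, 32, 13, 6, 2, 1, 4]
```

View pics/topcrop.png

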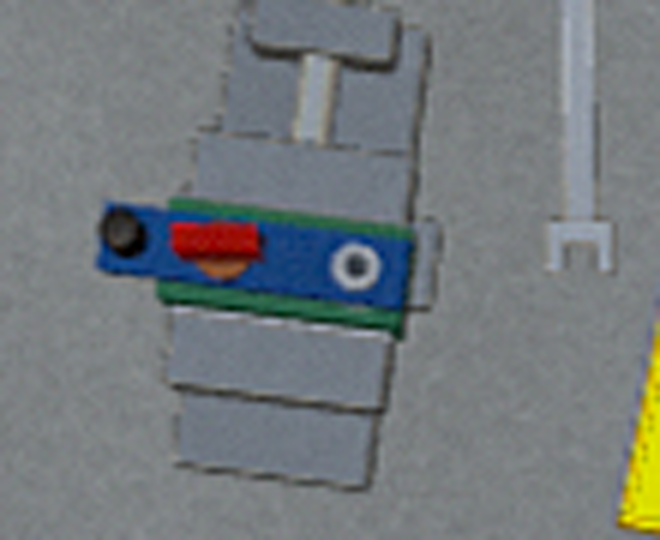

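View pics/sidecrop.png

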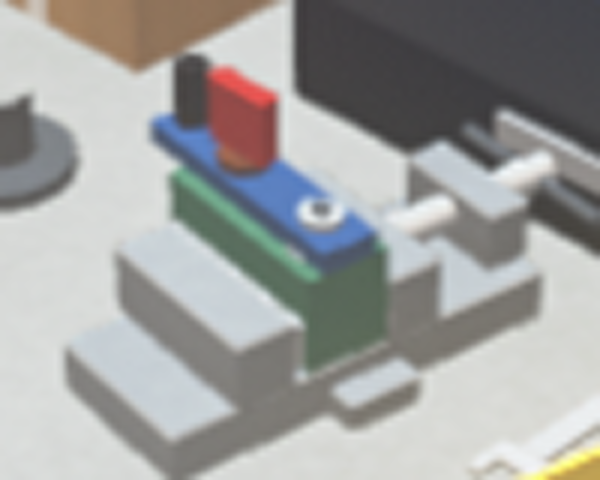

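```bash
cat >> h.py <<'E'
def plan(tp,tzdir,n=5,mx=38.,ma=7.):
    """tp target TCP, tzdir: heading deg of tool z (tool down). Prints distances and rows, in tool axes."""
    s=arm.get_state();T=T_tool(s);p=T[:3,3].copy();Rm=T[:3,:3].copy()
    a=np.radians(tzdir);z=np.array([np.cos(a),np.sin(a),0]);y=np.array([0,0,-1.]);Rt=np.c_[np.cross(y,z),y,z]
    print('t',round(s['t'],2),'pos',p.round(4),'zhead',round(float(np.degrees(np.arctan2(Rm[1,2],Rm[0,2]))),2),'F',s['force'].round(1),'w',round(s['width'],4))
    for i in range(n):
        rv=R.from_matrix(Rm.T@Rt).as_rotvec(degrees=True);d=Rm.T@(np.array(tp)-p)*1000
        k=min(1,mx/max(1e-9,np.linalg.norm(d)));kr=min(1,ma/max(1e-9,np.linalg.norm(rv)))
        d=(d*k).round(1);rv=(rv*kr).round(1)
        print('dp',d.tolist(),'rot',rv.tolist())
        p=p+Rm@d/1000;Rm=Rm@R.from_rotvec(rv,degrees=True).as_matrix()
E
python3 -c "
from h import *
plan([0.60,0.164,0.28],-188,20,38,5)"
```

```text
t 0.15 pos [0.1844 0.649  0.2258] zhead -105.86 F [-0.6 -0.2  0.7] w 0.0877
dp [-31.6, -3.2, 20.9] rot [-0.0, 5.0, -0.0]
dp [-33.3, -3.2, 18.1] rot [-0.0, 5.0, -0.0]
dp [-34.7, -3.2, 15.1] rot [-0.0, 5.0, -0.0]
dp [-35.9, -3.2, 12.0] rot [-0.0, 5.0, -0.0]
dp [-36.8, -3.2, 8.9] rot [-0.0, 5.0, -0.0]
dp [-37.4, -3.2, 5.6] rot [-0.0, 5.0, -0.0]
dp [-37.8, -3.2, 2.4] rot [-0.0, 5.0, -0.0]
dp [-37.9, -3.2, -1.0] rot [-0.0, 5.0, -0.0]
dp [-37.6, -3.2, -4.2] rot [-0.0, 5.0, -0.0]
dp [-37.1, -3.2, -7.5] rot [-0.0, 5.0, -0.0]
dp [-36.3, -3.2, -10.7] rot [-0.0, 5.0, -0.0]
dp [-35.2, -3.1, -13.9] rot [-0.0, 5.0, -0.0]
dp [-33.9, -3.2, -16.9] rot [-0.0, 5.0, -0.0]
dp [-32.3, -3.1, -19.7] rot [-0.0, 5.0, -0.0]
dp [-30.5, -3.2, -22.5] rot [-0.0, 5.0, -0.0]
dp [-28.4, -3.1, -25.1] rot [-0.0, 5.0, -0.0]
dp [-22.7, -2.8, -23.8] rot [-0.0, 2.1, -0.1]
dp [0.0, 0.0, -0.0] rot [-0.0, 0.0, 0.0]
dp [0.0, 0.0, -0.0] rot [-0.0, 0.0, 0.0]
dp [0.0, 0.0, -0.0] rot [-0.0, 0.0, 0.0]
```

>>> move_arm(deltas=[{"dp": [-31, -6, 21], "rotation": [0, 5, 0]}, {"dp": [-33, -6, 18], "rotation": [0, 5, 0]}, {"dp": [-35, -4, 15], "rotation": [0, 5, 0]}, {"dp": [-36, -3, 12], "rotation": [0, 5, 0]}, {"dp": [-37, -3, 9], "rotation": [0, 5, 0]}], jaw=0)

```text
t: 0.57
eef_pos: [0.3056, 0.5038, 0.2437]
ee_rot: [-1.564, 0.004, 2.421]
force: [0.6, 0.5, -0.2]
width: 0.0874
```

>>> move_arm(deltas=[{"dp": [-37, -3, 6], "rotation": [0, 5, 0]}, {"dp": [-38, -3, 2], "rotation": [0, 5, 0]}, {"dp": [-38, -3, -1], "rotation": [0, 5, 0]}, {"dp": [-37, -3, -4], "rotation": [0, 5, 0]}, {"dp": [-37, -3, -7], "rotation": [0, 5, 0]}])

```text
t: 0.98
eef_pos: [0.4291, 0.3499, 0.2599]
ee_rot: [-1.566, 0.007, 1.964]
force: [0.8, 1.5, 0.9]
width: 0.0876
```

```bash
python3 -c "
from h import *
plan([0.60,0.164,0.28],-188,12,36,5)"
```

```text
t 0.98 pos [0.4291 0.3499 0.2599] zhead -157.46 F [0.8 1.5 0.9] w 0.0876
dp [-33.7, -2.7, -12.3] rot [-0.0, 5.0, -0.1]
dp [-32.5, -2.7, -15.2] rot [-0.0, 5.0, -0.1]
dp [-31.1, -2.8, -17.9] rot [-0.0, 5.0, -0.1]
dp [-29.4, -2.9, -20.6] rot [-0.1, 5.0, -0.1]
dp [-27.5, -2.9, -23.1] rot [-0.1, 5.0, -0.0]
dp [-25.4, -2.8, -25.4] rot [-0.0, 5.0, -0.1]
dp [-23.0, -2.8, -27.5] rot [-0.0, 0.5, 0.0]
dp [-0.8, -0.1, -1.1] rot [-0.0, 0.0, 0.0]
dp [-0.0, -0.0, 0.0] rot [-0.0, 0.0, 0.0]
dp [-0.0, -0.0, 0.0] rot [-0.0, 0.0, 0.0]
dp [-0.0, -0.0, 0.0] rot [-0.0, 0.0, 0.0]
dp [-0.0, -0.0, 0.0] rot [-0.0, 0.0, 0.0]
```

>>> move_arm(deltas=[{"dp": [-34, -3, -12], "rotation": [0, 5, 0]}, {"dp": [-32, -3, -15], "rotation": [0, 5, 0]}, {"dp": [-31, -3, -18], "rotation": [0, 5, 0]}, {"dp": [-29, -3, -21], "rotation": [0, 5, 0]}, {"dp": [-27, -3, -23], "rotation": [0, 5, 0]}])

```text
t: 1.4
eef_pos: [0.5528, 0.209, 0.2769]
ee_rot: [-1.569, 0.008, 1.506]
force: [0.8, 0.1, -0.6]
width: 0.0873
```

>>> move_arm(deltas=[{"dp": [-25, -3, -25], "rotation": [0, 5, 0]}, {"dp": [-20, -2, -24], "rotation": [0, 1, 0]}, {"dp": [0, 0, 0], "rotation": [0, 0, 0]}])

```text
t: 1.65
eef_pos: [0.6012, 0.1514, 0.2819]
ee_rot: [-1.57, 0.009, 1.385]
force: [0.2, 0.3, 0.5]
width: 0.0877
```

```bash
python3 - <<'E'
from h import *
s=arm.get_state();print(s['qd'].round(3),s['q'].round(3));f=arm.grab_frame('wrist');save(f,'wrist1');np.savez('/tmp/w1.npz',Tw=T_tool(s)@f['mount'],**f)
plan([0.60,0.164,0.28],-188,2)
E
```

```text
[ 0.018 -0.013 -0.028 -0.022  0.004 -0.068] [ 0.565  0.243 -0.028  0.006 -1.307 -0.752]
t 1.7 pos [0.6001 0.1526 0.2817] zhead 169.4 F [-0.1  0.4 -0.2] w 0.0879
dp [11.2, 1.6, 2.2] rot [-0.1, -2.6, -0.5]
dp [0.0, -0.0, -0.0] rot [-0.0, 0.0, -0.0]
```

View pics/wrist1.png

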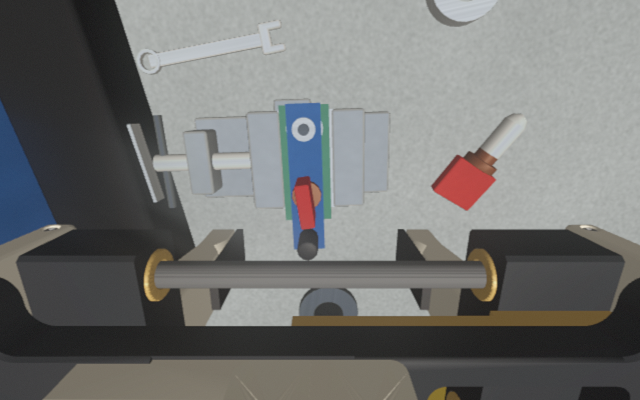

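The wrist view shows the red tab at about (306,205), aligned along the blue arm but turned a few degrees. The handle is at (307,243), the pivot at (303,129) and the loose bigger red pin at (465,182).

```bash
cat > m.py <<'E'
from h import *
import sys
def meas(fn,box,out):
    f=dict(np.load(fn));T=f['Tw'];W=pts(f,T);p=f['pixels']
    u0,u1,v0,v1=box
    cv2.imwrite(out,cv2.cvtColor(cv2.resize(p[v0:v1,u0:u1],None,fx=6,fy=6,interpolation=cv2.INTER_CUBIC),cv2.COLOR_RGB2BGR))
    H,S,V=cv2.split(cv2.cvtColor(p,cv2.COLOR_RGB2HSV))
    r=(((H<6)|(H>174))&(S>170)&(V>60)).astype(np.uint8);m=np.zeros_like(r);m[v0:v1,u0:u1]=r[v0:v1,u0:u1]
    print('V hist',np.histogram(V[m>0],bins=10))
    w=W[m>0];print('red z',np.nanpercentile(w[:,2],[5,25,50,75,95]).round(4))
    top=(m>0)&(V>np.percentile(V[m>0],50)*0+int(sys.argv[1]))
    top=cv2.morphologyEx(top.astype(np.uint8),cv2.MORPH_OPEN,np.ones((2,2)))
    zt=np.nanmedian(W[top>0][:,2]);print('n',top.sum(),'ztop',zt)
    c,_=cv2.findContours(top,cv2.RETR_EXTERNAL,cv2.CHAIN_APPROX_NONE);c=max(c,key=cv2.contourArea)[:,0]
    for h in (zt,0.172,):
        X=np.array([ray(f,T,u,v,h)[:2] for u,v in c])
        rc=cv2.minAreaRect((X*1000).astype(np.float32));b=cv2.boxPoints(rc)
        e=b[1]-b[0];e2=b[2]-b[1];L=e if np.hypot(*e)>np.hypot(*e2) else e2
        print('h',h,rc,'long axis heading',np.degrees(np.arctan2(L[1],L[0]))%180)
    print('handle top etc');k=(V<70)&(W[...,2]>0.14)&(W[...,2]<0.18);k[:v0]=0;k[v1:]=0;k[:,:u0]=0;k[:,u1:]=0
    print(np.nanmedian(W[k],0),np.nanmin(W[k],0),np.nanmax(W[k],0))
E
cat > a.py <<'E'
import sys
from m import *
meas('/tmp/w1.npz',(270,340,100,260),'pics/w1crop.png')
E
python3 a.py 150
```

```text
V hist (array([0, 0, 0, 0, 0, 0, 0, 0, 0, 0]), array([0. , 0.1, 0.2, 0.3, 0.4, 0.5, 0.6, 0.7, 0.8, 0.9, 1. ]))
red z nan
  return np.nanmean(a, axis, out=out, keepdims=keepdims)
Traceback (most recent call last):
  File "a.py", line 3, in <module>
    meas('/tmp/w1.npz',(270,340,100,260),'pics/w1crop.png')
    ~~~~^^^^^^^^^^^^^^^^^^^^^^^^^^^^^^^^^^^^^^^^^^^^^^^^^^^
  File "m.py", line 11, in meas
    top=(m>0)&(V>np.percentile(V[m>0],50)*0+int(sys.argv[1]))
                 ~~~~~~~~~~~~~^^^^^^^^^^^
IndexError: index 0 is out of bounds for axis 0 with size 0
```

```bash
sleep 0
```

```text
(no output)
```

View pics/w1crop.png

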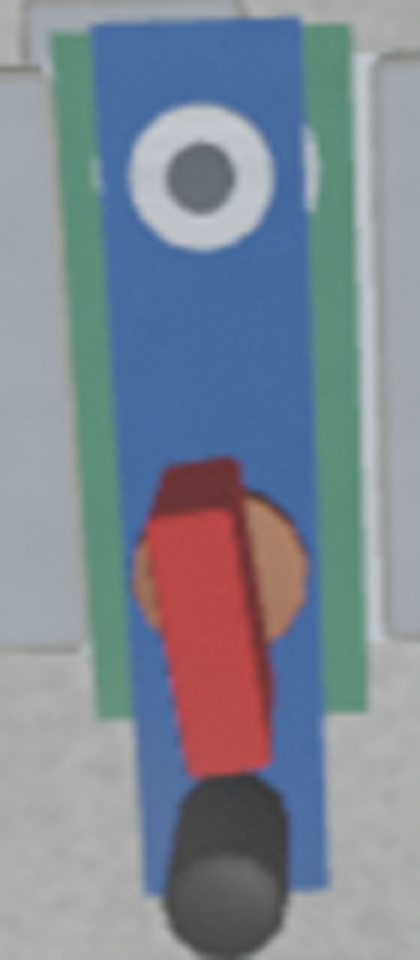

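```bash
sed -i 's/(S>170)/(S>140)/' m.py; sed -i 's/V<70)&(W/V<95)\&(W/' m.py; python3 a.py 150
```

```text
V hist (array([  2,   5,   7,   2,   8,  19,  20,  24, 200, 334]), array([117. , 124.4, 131.8, 139.2, 146.6, 154. , 161.4, 168.8, 176.2,
       183.6, 191. ]))
red z [0.1694 0.1719 0.1725 0.173  0.1737]
n 598 ztop 0.17247071383701706
h 0.17247071383701706 ((617.535888671875, 162.07632446289062), (43.006839752197266, 13.558965682983398), 89.08631896972656) long axis heading 89.08632
h 0.172 ((617.5868530273438, 162.2220001220703), (43.08220672607422, 13.582768440246582), 89.08588409423828) long axis heading 89.08581
handle top etc
[0.62612827 0.20625176 0.16165592] [0.61610216 0.19929774 0.14001036] [0.63559273 0.22009875 0.16477216]
```

```bash
python3 - <<'E'
from h import *
f=dict(np.load('/tmp/w1.npz'));T=f['Tw']
print('pivot',ray(f,T,303.5,129.3,.124)[:3])
plan([0.6175,0.152,0.24],179.1,4,25,5)
E
```

```text
pivot [0.60812085 0.0925178  0.124     ]
t 1.7 pos [0.6001 0.1526 0.2817] zhead 169.4 F [-0.1  0.4 -0.2] w 0.0879
dp [1.7, 23.0, -9.6] rot [-0.1, -5.0, -0.3]
dp [0.5, 18.6, -7.8] rot [-0.0, -4.7, -0.2]
dp [0.0, 0.0, 0.0] rot [-0.0, 0.0, -0.0]
dp [0.0, 0.0, 0.0] rot [-0.0, 0.0, -0.0]
```

>>> move_arm(deltas=[{"dp": [2, 22, -9], "rotation": [0, -5, -0.3]}, {"dp": [1, 18, -8], "rotation": [0, -4, -0.2]}, {"dp": [0, 0, 0], "rotation": [0, 0, 0]}])

```text
t: 1.95
eef_pos: [0.6176, 0.1529, 0.2412]
ee_rot: [-1.57, -0.002, 1.548]
force: [-0.8, -0.6, -0.6]
width: 0.0882
```

```bash
python3 - <<'E'
from h import *
s=arm.get_state();f=arm.grab_frame('wrist');save(f,'wrist2');np.savez('/tmp/w2.npz',Tw=T_tool(s)@f['mount'],**f)
E
sed "s/w1.npz',(270,340,100,260),'pics\/w1crop/w2.npz',(260,380,80,230),'pics\/w2crop/" a.py >b.py; python3 b.py 150
python3 -c "
from h import *
plan([0.618,0.162,0.137],179.1,7,25,5)"
```

```text
V hist (array([  1,   0,   1,   0,   1,   9,  15,  34,  70, 499]), array([121., 128., 135., 142., 149., 156., 163., 170., 177., 184., 191.]))
red z [0.1713 0.1721 0.1726 0.173  0.1737]
n 626 ztop 0.17259539244254765
h 0.17259539244254765 ((617.4871826171875, 156.62258911132812), (32.30817413330078, 12.685230255126953), 88.31781005859375) long axis heading 88.31792
h 0.172 ((617.4891967773438, 156.83041381835938), (32.39302444458008, 12.718551635742188), 88.31781768798828) long axis heading 88.31779
handle top etc
[0.6254827  0.14118678 0.15356981] [0.6254827  0.14118678 0.15356981] [0.6254827  0.14118678 0.15356981]
t 2.0 pos [0.6175 0.153  0.2427] zhead 178.49 F [0.5 0.4 0.4] w 0.0875
dp [2.1, 24.9, -0.1] rot [-0.0, -0.6, 0.1]
dp [2.1, 24.9, -0.1] rot [-0.0, -0.0, 0.0]
dp [2.1, 24.9, -0.1] rot [-0.0, -0.0, 0.0]
dp [2.1, 24.9, -0.1] rot [-0.0, -0.0, 0.0]
dp [0.6, 6.1, -0.0] rot [-0.0, -0.0, 0.0]
dp [-0.0, -0.0, -0.0] rot [-0.0, -0.0, 0.0]
dp [-0.0, -0.0, -0.0] rot [-0.0, -0.0, 0.0]
```

View pics/wrist2.png

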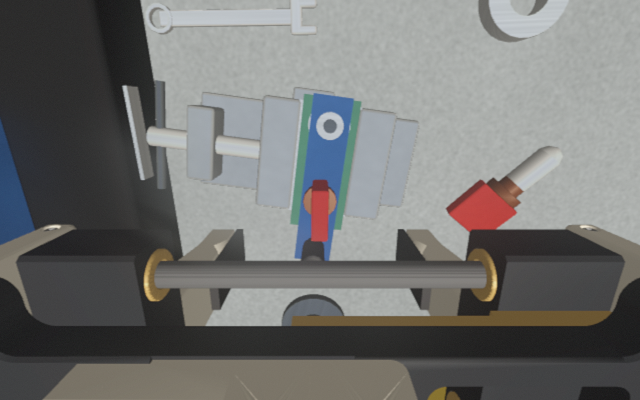

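The second view agrees: tab x is 0.6175, its top is at 0.1725 and its heading is about 89°. Descending.

>>> move_arm(deltas=[{"dp": [2, 25, 0], "rotation": [0, -0.4, 0]}, {"dp": [2, 25, 0], "rotation": [0, 0, 0]}, {"dp": [2, 25, 0], "rotation": [0, 0, 0]}, {"dp": [2, 22, 0], "rotation": [0, 0, 0]}, {"dp": [0.5, 5, 0], "rotation": [0, 0, 0]}])

```text
t: 2.42
eef_pos: [0.6182, 0.1665, 0.1462]
ee_rot: [-1.58, -0.006, 1.544]
force: [-0.7, -0.7, -0.3]
width: 0.0876
```

```bash
python3 -c "
from h import *
plan([0.6178,0.162,0.137],178.8,2,25,5)"
```

```text
t 2.42 pos [0.6182 0.1665 0.1462] zhead 178.47 F [-0.7 -0.7 -0.3] w 0.0876
dp [-4.5, 9.2, 0.4] rot [0.5, -0.3, 0.3]
dp [-0.0, -0.0, -0.0] rot [0.0, -0.0, 0.0]
```

>>> move_arm(deltas=[{"dp": [-3, 5, 0], "rotation": [0.4, -0.2, 0.3]}, {"dp": [0, 3, 0], "rotation": [0, 0, 0]}, {"dp": [0, 0, 0], "rotation": [0, 0, 0]}])

```text
t: 2.67
eef_pos: [0.6178, 0.165, 0.1403]
ee_rot: [-1.574, 0.0, 1.548]
force: [0.0, 0.1, 0.1]
width: 0.0875
```

```bash
python3 -c "
from h import *
plan([0.6178,0.162,0.137],178.8,2,25,5)"
```

```text
t 2.67 pos [0.6178 0.165  0.1403] zhead 178.67 F [0.  0.1 0.1] w 0.0875
dp [-3.0, 3.3, -0.0] rot [0.2, -0.1, -0.0]
dp [-0.0, 0.0, -0.0] rot [-0.0, -0.0, -0.0]
```

>>> move_arm(deltas=[{"dp": [-3, 3, 0], "rotation": [0.2, 0, 0]}, {"dp": [0, 0, 0], "rotation": [0, 0, 0]}, {"dp": [0, 0, 0], "rotation": [0, 0, 0]}])

```text
t: 2.92
eef_pos: [0.6194, 0.1626, 0.1408]
ee_rot: [-1.575, -0.002, 1.547]
force: [0.2, 0.7, -0.4]
width: 0.0876
```

>>> move_arm(deltas=[{"dp": [0, 0, 0], "rotation": [0, 0, 0]}, {"dp": [0, 0, 0], "rotation": [0, 0, 0]}, {"dp": [0, 0, 0], "rotation": [0, 0, 0]}, {"dp": [0, 0, 0], "rotation": [0, 0, 0]}, {"dp": [0, 0, 0], "rotation": [0, 0, 0]}], jaw=255, squeeze=60)

```text
t: 3.33
eef_pos: [0.6203, 0.1624, 0.1429]
ee_rot: [-1.577, -0.003, 1.546]
force: [-0.1, 0.0, -1.1]
width: 0.0598
```

>>> move_arm(deltas=[{"dp": [0, 0, 0], "rotation": [0, 0, 0]}, {"dp": [0, 0, 0], "rotation": [0, 0, 0]}, {"dp": [0, 0, 0], "rotation": [0, 0, 0]}, {"dp": [0, 0, 0], "rotation": [0, 0, 0]}, {"dp": [0, 0, 0], "rotation": [0, 0, 0]}])

```text
t: 3.75
eef_pos: [0.6202, 0.1624, 0.1427]
ee_rot: [-1.577, -0.003, 1.546]
force: [1.3, -0.3, 0.5]
width: 0.0269
```

```bash
python3 -c "
from h import *
s=arm.get_state();print(s['q'].round(3),s['moment'])
plan([0.6178,0.162,0.137],178.8,1,25,5)
f=arm.grab_frame('wrist');save(f,'wrist3')"
```

```text
[ 5.600e-01  3.620e-01 -1.850e-01  1.000e-03 -1.018e+00 -5.850e-01] [ 0.04299277 -0.02719268  0.01015398]
t 3.75 pos [0.6202 0.1624 0.1427] zhead 178.6 F [ 1.3 -0.3  0.5] w 0.0269
dp [-0.4, 5.7, 2.4] rot [0.4, -0.2, 0.2]
```

View pics/wrist3.png

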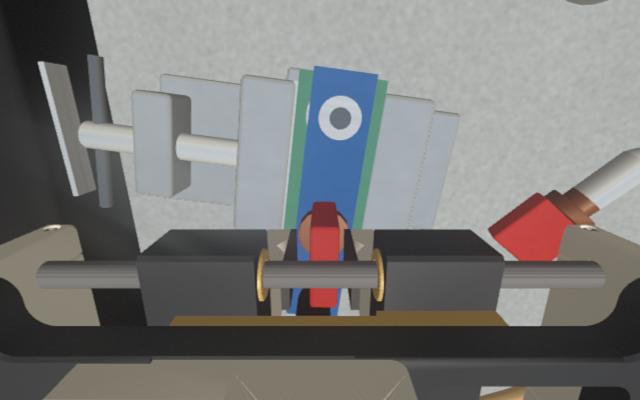

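>>> move_arm(deltas=[{"dp": [0, 3, 2], "rotation": [0.3, 0, 0.2]}, {"dp": [0, 0, 0], "rotation": [0, 0, 0]}, {"dp": [0, 0, 0], "rotation": [0, 0, 0]}])

```text
t: 4.05
eef_pos: [0.6182, 0.1625, 0.1395]
ee_rot: [-1.571, 0.001, 1.546]
force: [0.0, -0.2, 4.2]
width: 0.0137
```

>>> move_arm(deltas=[{"dp": [0, 0, 0], "rotation": [0, 0, 0]}, {"dp": [0, 0, 0], "rotation": [0, 0, 0]}, {"dp": [0, 0, 0], "rotation": [0, 0, 0]}])

```text
t: 4.3
eef_pos: [0.6181, 0.1625, 0.1395]
ee_rot: [-1.571, 0.001, 1.546]
force: [0.2, -0.1, 0.0]
width: 0.014
```

```bash
python3 -c "
from h import *
s=arm.get_state();print(s['q'].round(3),s['moment'])
plan([0.6178,0.162,0.137],178.8,1,25,5)"
```

```text
[ 5.620e-01  3.650e-01 -1.870e-01  1.000e-03 -1.018e+00 -5.880e-01] [ 0.10440105 -0.09010473 -0.07018158]
t 4.3 pos [0.6181 0.1625 0.1395] zhead 178.58 F [ 0.2 -0.1  0. ] w 0.014
dp [-0.5, 2.5, 0.3] rot [0.0, -0.2, -0.0]
```

>>> move_arm(deltas=[{"dp": [0, 0, 0], "rotation": [0, 7, 0]}, {"dp": [0, -0.4, 0], "rotation": [0, 7, 0]}, {"dp": [0, -0.4, 0], "rotation": [0, 7, 0]}])

```text
t: 4.55
eef_pos: [0.618, 0.1621, 0.1396]
ee_rot: [-1.571, 0.002, 1.174]
force: [2.2, -0.2, -3.6]
width: 0.0137
```

```bash
python3 -c "
from h import *
s=arm.get_state();print(s['q'].round(3),s['moment'])
plan([0.6178,0.162,0.137],178.8,1,25,5)"
```

```text
[ 0.562  0.365 -0.187  0.002 -1.019 -0.96 ] [ 0.07380086 -0.83161456  0.38239847]
t 4.55 pos [0.618  0.1621 0.1396] zhead 157.27 F [ 2.2 -0.2 -3.6] w 0.0137
dp [-0.2, 2.6, 0.2] rot [0.0, -5.0, -0.0]
```

>>> move_arm(deltas=[{"dp": [0, -1, 0], "rotation": [0, 7, 0]}, {"dp": [0, -1, 0], "rotation": [0, 7, 0]}, {"dp": [0, -1, 0], "rotation": [0, 7, 0]}])

```text
t: 4.8
eef_pos: [0.6183, 0.1615, 0.14]
ee_rot: [-1.572, 0.003, 0.799]
force: [4.0, -1.2, -5.8]
width: 0.0136
```

>>> move_arm(deltas=[{"dp": [0, 0, 0], "rotation": [0, -7, 0]}, {"dp": [0, -1.5, 0], "rotation": [0, -7, 0]}, {"dp": [0, -1.8, 0], "rotation": [0, -7, 0]}, {"dp": [0, -1.8, 0], "rotation": [0, -7, 0]}, {"dp": [0, -1.8, 0], "rotation": [0, -7, 0]}])

```text
t: 5.22
eef_pos: [0.6175, 0.1627, 0.1406]
ee_rot: [-1.566, 0.001, 1.4]
force: [4.7, 1.2, -10.6]
width: 0.0135
```

```bash
python3 -c "
from h import *
s=arm.get_state();print(s['q'].round(3),s['moment'])
plan([0.6178,0.162,0.137],178.8,1,25,5)"
```

```text
[ 0.561  0.366 -0.182 -0.002 -1.027 -0.731] [ 0.48698801 -1.99200927 -0.34733998]
t 5.22 pos [0.6175 0.1627 0.1406] zhead 170.2 F [  4.7   1.2 -10.6] w 0.0135
dp [-0.6, 3.6, -0.4] rot [-0.2, -5.0, -0.0]
```

>>> move_arm(deltas=[{"dp": [0, -2.2, 0], "rotation": [0, -7, 0]}, {"dp": [0, -2.2, 0], "rotation": [0, -7, 0]}, {"dp": [0, -2.2, 0], "rotation": [0, -7, 0]}, {"dp": [0, -2.2, 0], "rotation": [0, -7, 0]}, {"dp": [0, -2.2, 0], "rotation": [0, -7, 0]}])

```text
t: 5.63
eef_pos: [0.6177, 0.1633, 0.1421]
ee_rot: [-1.563, -0.005, 2.025]
force: [6.1, 0.8, -11.5]
width: 0.0139
```

>>> move_arm(deltas=[{"dp": [0, -2.5, 0], "rotation": [0, -7, 0]}, {"dp": [0, -2.5, 0], "rotation": [0, -7, 0]}, {"dp": [0, -2.5, 0], "rotation": [0, -7, 0]}, {"dp": [0, -2.5, 0], "rotation": [0, -7, 0]}, {"dp": [0, -2.5, 0], "rotation": [0, -7, 0]}])

```text
t: 6.05
eef_pos: [0.6175, 0.163, 0.1437]
ee_rot: [-1.564, -0.014, 2.649]
force: [5.6, -0.3, -13.2]
width: 0.0134
```

```bash
python3 -c "
from h import *
s=arm.get_state();print(s['q'].round(3),s['moment']);T=T_tool(s);print(T[:3,:3].round(3), T[:3,:3].T@s['force'])
f=arm.grab_frame('side');save(f,'side1')
save({'pixels':cv2.resize(f['pixels'][120:220,250:370],None,fx=6,fy=6)},'side1c')"
```

```text
[ 0.558  0.37  -0.166 -0.01  -1.048  0.526] [-0.08997312 -2.68553366 -0.35517847]
[[-0.881 -0.015 -0.472]
 [ 0.472  0.001 -0.881]
 [ 0.014 -1.     0.007]] [-5.27037102 13.1598118  -2.52971547]
```

View pics/side1c.png

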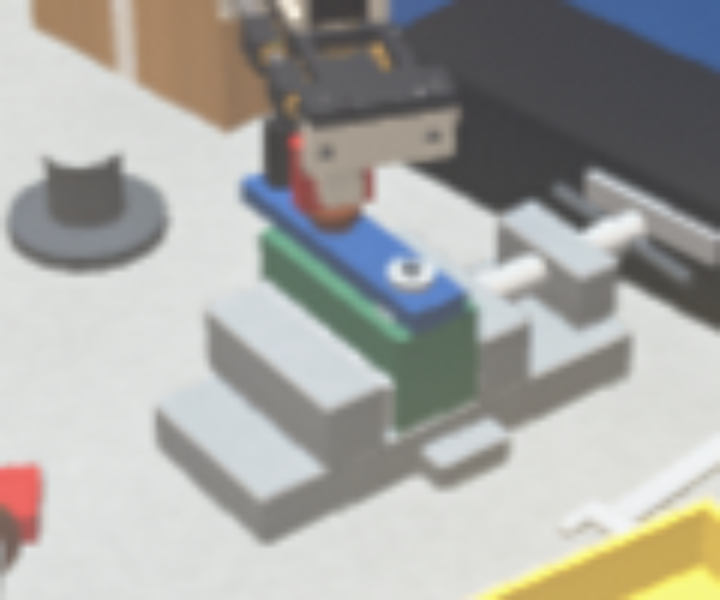

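>>> move_arm(deltas=[{"dp": [0, 0, 0], "rotation": [-0.2, 7, 0.4]}, {"dp": [0, -1.5, 0], "rotation": [-0.1, 7, 0.2]}, {"dp": [0, -2.3, 0], "rotation": [0, 7, 0]}, {"dp": [0, -2.5, 0], "rotation": [0, 7, 0]}, {"dp": [0, -2.5, 0], "rotation": [0, 7, 0]}])

```text
t: 6.52
eef_pos: [0.6172, 0.162, 0.1445]
ee_rot: [-1.562, -0.001, 2.039]
force: [8.8, -1.1, -14.7]
width: 0.0134
```

>>> move_arm(deltas=[{"dp": [0, -2.5, 0], "rotation": [0, 7, 0]}, {"dp": [0, -2.5, 0], "rotation": [0, 7, 0]}, {"dp": [0, -2.5, 0], "rotation": [0, 7, 0]}, {"dp": [0, -2.5, 0], "rotation": [0, 7, 0]}, {"dp": [0, -2.5, 0], "rotation": [0, 7, 0]}])

```text
t: 6.93
eef_pos: [0.6181, 0.1619, 0.1461]
ee_rot: [-1.559, 0.007, 1.414]
force: [6.0, -0.2, -13.3]
width: 0.0135
```

```bash
python3 -c "
from h import *
s=arm.get_state();print(s['q'].round(3),s['moment']);T=T_tool(s);print(T[:3,:3].round(3), T[:3,:3].T@s['force'])
plan([0.6178,0.1625,0.137],178.8,1,25,5)"
```

```text
[ 0.559  0.367 -0.166 -0.003 -1.051 -0.715] [-0.0595111  -2.89868219  0.3562145 ]
[[ 0.156 -0.013 -0.988]
 [ 0.988 -0.005  0.156]
 [-0.007 -1.     0.012]] [ 0.84469203 13.2457974  -6.07559759]
t 6.93 pos [0.6181 0.1619 0.1461] zhead 171.01 F [  6.   -0.2 -13.3] w 0.0135
dp [0.6, 9.1, 0.3] rot [-0.5, -5.0, -0.2]
```

>>> move_arm(deltas=[{"dp": [0, -2.6, -0.5], "rotation": [-0.3, 7, 0]}, {"dp": [0, -2.6, -0.4], "rotation": [-0.1, 7, 0]}, {"dp": [0, -2.6, -0.4], "rotation": [0, 7, 0]}, {"dp": [0, -2.6, -0.3], "rotation": [0, 7, 0]}, {"dp": [0, -2.6, -0.3], "rotation": [0, 7, 0]}])

```text
t: 7.35
eef_pos: [0.6186, 0.1617, 0.1477]
ee_rot: [-1.566, 0.015, 0.789]
force: [5.1, 0.5, -14.1]
width: 0.0135
```

>>> move_arm(deltas=[{"dp": [0, -2.6, 0], "rotation": [0, 7, 0]}, {"dp": [0, -2.6, 0], "rotation": [0, 7, 0]}, {"dp": [0, -2.6, 0], "rotation": [0, 7, 0]}, {"dp": [0, -2.6, 0], "rotation": [0, 7, 0]}, {"dp": [0, -2.6, 0], "rotation": [0, 7, 0]}])

```text
t: 7.77
eef_pos: [0.619, 0.1616, 0.1493]
ee_rot: [-1.577, 0.021, 0.164]
force: [6.4, -0.3, -14.6]
width: 0.0133
```

```bash
python3 -c "
from h import *
s=arm.get_state();print(s['q'].round(3),s['moment'])
plan([0.6178,0.1625,0.137],178.8,1,25,5);plan([0.6178,0.1625,0.137],100,1,25,5)"
```

```text
[ 0.558  0.37  -0.154 -0.003 -1.069 -1.964] [-0.2284867  -3.10494525  0.42824783]
t 7.77 pos [0.619  0.1616 0.1493] zhead 99.41 F [  6.4  -0.3 -14.6] w 0.0133
dp [-0.8, 12.3, 1.2] rot [-0.0, -5.0, -0.1]
t 7.77 pos [0.619  0.1616 0.1493] zhead 99.41 F [  6.4  -0.3 -14.6] w 0.0133
dp [-0.8, 12.3, 1.2] rot [0.4, -0.6, -1.2]
```

>>> move_arm(deltas=[{"dp": [0, 0, 0], "rotation": [0.2, -7, -0.6]}, {"dp": [0, -1.5, 0], "rotation": [0.1, -7, -0.4]}, {"dp": [0, -2.5, 0], "rotation": [0, -7, -0.2]}, {"dp": [0, -2.7, 0], "rotation": [0, -7, 0]}, {"dp": [0, -2.7, 0], "rotation": [0, -7, 0]}])

```text
t: 8.18
eef_pos: [0.6177, 0.1622, 0.15]
ee_rot: [-1.564, 0.003, 0.766]
force: [8.4, 1.1, -16.2]
width: 0.0138
```

>>> move_arm(deltas=[{"dp": [0, -2.7, 0], "rotation": [0, -7, 0]}, {"dp": [0, -2.7, 0], "rotation": [0, -7, 0]}, {"dp": [0, -2.7, 0], "rotation": [0, -7, 0]}, {"dp": [0, -2.7, 0], "rotation": [0, -7, 0]}, {"dp": [0, -2.7, 0], "rotation": [0, -7, 0]}])

```text
t: 8.6
eef_pos: [0.6182, 0.1631, 0.1517]
ee_rot: [-1.558, -0.002, 1.39]
force: [6.3, -0.1, -14.2]
width: 0.0136
```

>>> move_arm(deltas=[{"dp": [0, -2.7, 0], "rotation": [0, -7, 0]}, {"dp": [0, -2.7, 0], "rotation": [0, -7, 0]}, {"dp": [0, -2.7, 0], "rotation": [0, -7, 0]}, {"dp": [0, -2.7, 0], "rotation": [0, -7, 0]}, {"dp": [0, -2.7, 0], "rotation": [0, -7, 0]}])

```text
t: 9.02
eef_pos: [0.6182, 0.1631, 0.1535]
ee_rot: [-1.556, -0.013, 2.015]
force: [4.6, -0.1, -13.2]
width: 0.0138
```

```bash
python3 -c "
from h import *
s=arm.get_state();print(s['q'].round(3),s['moment'])
plan([0.6178,0.1625,0.137],206,1,25,5)
f=arm.grab_frame('side');save({'pixels':cv2.resize(f['pixels'][120:220,250:370],None,fx=6,fy=6)},'side2c')"
```

```text
[ 0.554  0.364 -0.148 -0.016 -1.073 -0.101] [-0.08013494 -2.74099415 -0.35940809]
t 9.02 pos [0.6182 0.1631 0.1535] zhead -154.52 F [  4.6  -0.1 -13.2] w 0.0138
dp [-0.6, 16.5, 0.4] rot [-0.9, -0.5, 0.7]
```

View pics/side2c.png

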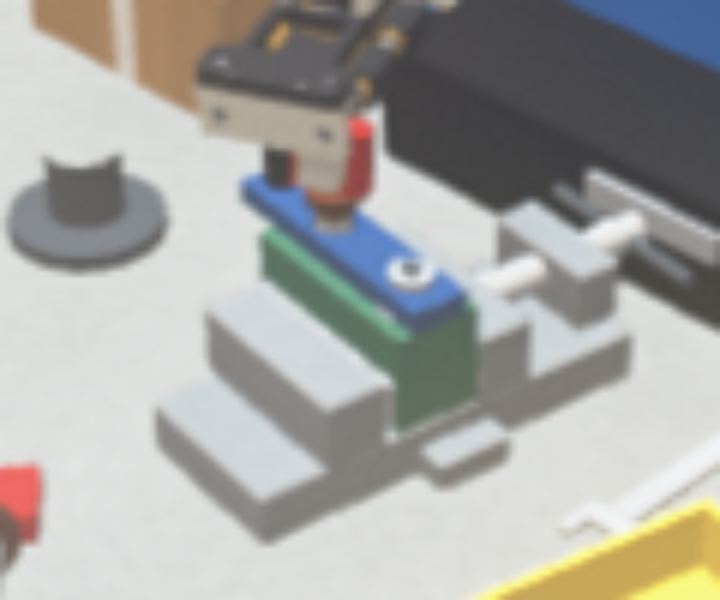

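The side view shows bare shank under the collar, and the casting has not moved. Continuing.

>>> move_arm(deltas=[{"dp": [0, -2.8, 0], "rotation": [-0.4, -7, 0.3]}, {"dp": [0, -2.8, 0], "rotation": [-0.3, -7, 0.3]}, {"dp": [0, -2.8, 0], "rotation": [0, -7, 0]}, {"dp": [0, -2.8, 0], "rotation": [0, -7, 0]}, {"dp": [0, -2.8, 0], "rotation": [0, -7, 0]}])

```text
t: 9.48
eef_pos: [0.6173, 0.1629, 0.1552]
ee_rot: [-1.567, -0.012, 2.636]
force: [6.7, -1.3, -14.7]
width: 0.0136
```

>>> move_arm(deltas=[{"dp": [0, -2.8, 0], "rotation": [0, -7, 0]}, {"dp": [0, -2.8, 0], "rotation": [0, -7, 0]}, {"dp": [0, -2.8, 0], "rotation": [0, -7, 0]}, {"dp": [0, -2.8, 0], "rotation": [0, -7, 0]}, {"dp": [0, -2.8, 0], "rotation": [0, -7, 0]}])

```text
t: 9.9
eef_pos: [0.6176, 0.1624, 0.1571]
ee_rot: [-1.575, -0.018, -3.022]
force: [6.4, 0.1, -14.6]
width: 0.0135
```

```bash
python3 -c "
from h import *
s=arm.get_state();print(s['q'].round(3),s['moment'])
plan([0.6178,0.1625,0.137],277,1,25,5)"
```

```text
[ 0.555  0.36  -0.146 -0.013 -1.08   1.142] [-0.18310582 -2.97251542 -0.29044225]
t 9.9 pos [0.6176 0.1624 0.1571] zhead -83.14 F [  6.4   0.1 -14.6] w 0.0135
dp [-0.6, 20.1, 0.0] rot [0.2, -0.1, 1.0]
```

>>> move_arm(deltas=[{"dp": [0, 0, 0], "rotation": [0.1, 7, 0.5]}, {"dp": [0, -1.5, 0], "rotation": [0.1, 7, 0.4]}, {"dp": [0, -2.5, 0], "rotation": [0, 7, 0]}, {"dp": [0, -2.7, 0], "rotation": [0, 7, 0]}, {"dp": [0, -2.7, 0], "rotation": [0, 7, 0]}])

```text
t: 10.32
eef_pos: [0.6168, 0.162, 0.1578]
ee_rot: [-1.564, -0.006, 2.66]
force: [7.1, -1.6, -15.5]
width: 0.0136
```

>>> move_arm(deltas=[{"dp": [0, -2.7, 0], "rotation": [0, 7, 0]}, {"dp": [0, -2.7, 0], "rotation": [0, 7, 0]}, {"dp": [0, -2.7, 0], "rotation": [0, 7, 0]}, {"dp": [0, -2.7, 0], "rotation": [0, 7, 0]}, {"dp": [0, -2.7, 0], "rotation": [0, 7, 0]}])

```text
t: 10.73
eef_pos: [0.6177, 0.1618, 0.1597]
ee_rot: [-1.556, -0.002, 2.035]
force: [7.0, 0.2, -15.0]
width: 0.0135
```

```bash
python3 -c "
from h import *
s=arm.get_state();print(s['q'].round(3),s['moment'])
plan([0.6178,0.1625,0.137],206,1,25,5)"
```

```text
[ 0.559  0.356 -0.15  -0.003 -1.079 -0.093] [-0.04207563 -2.9916824   0.28251786]
t 10.73 pos [0.6177 0.1618 0.1597] zhead -153.39 F [  7.    0.2 -15. ] w 0.0135
dp [0.5, 22.7, -0.7] rot [-0.8, 0.6, 0.1]
```

>>> move_arm(deltas=[{"dp": [0, -2.7, 0], "rotation": [-0.4, 7, 0]}, {"dp": [0, -2.7, 0], "rotation": [-0.3, 7, 0]}, {"dp": [0, -2.7, 0], "rotation": [0, 7, 0]}, {"dp": [0, -2.7, 0], "rotation": [0, 7, 0]}, {"dp": [0, -2.7, 0], "rotation": [0, 7, 0]}])

```text
t: 11.15
eef_pos: [0.6184, 0.1615, 0.1633]
ee_rot: [-1.565, 0.004, 1.41]
force: [1.5, -0.1, -2.0]
width: 0.0137
```

>>> move_arm(deltas=[{"dp": [0, -2.7, 0], "rotation": [0, 7, 0]}, {"dp": [0, -2.7, 0], "rotation": [0, 7, 0]}, {"dp": [0, -2.7, 0], "rotation": [0, 7, 0]}, {"dp": [0, -2.7, 0], "rotation": [0, 7, 0]}, {"dp": [0, -2.7, 0], "rotation": [0, 7, 0]}])

```text
t: 11.57
eef_pos: [0.6175, 0.1614, 0.1733]
ee_rot: [-1.565, 0.01, 0.785]
force: [1.8, 0.1, -3.7]
width: 0.014
```

```bash
python3 -c "
from h import *
s=arm.get_state();print(s['q'].round(3),s['moment'])
plan([0.6178,0.1625,0.137],135,1,25,5)"
```

```text
[ 0.559  0.343 -0.136 -0.003 -1.103 -1.343] [ 0.17776788 -1.00270405  0.01181209]
t 11.57 pos [0.6175 0.1614 0.1733] zhead 135.0 F [ 1.8  0.1 -3.7] w 0.014
dp [1.0, 25.0, 0.2] rot [-0.3, 0.0, -0.6]
```

Rust has let go: the force dropped to about the pin's weight at roughly 24 mm of rise. Lifting straight out.

>>> move_arm(deltas=[{"dp": [0, -5, 0], "rotation": [-0.2, 0, -0.4]}, {"dp": [0, -7, 0], "rotation": [0, 0, 0]}, {"dp": [0, -8, 0], "rotation": [0, 0, 0]}, {"dp": [0, -8, 0], "rotation": [0, 0, 0]}, {"dp": [0, -8, 0], "rotation": [0, 0, 0]}])

```text
t: 11.98
eef_pos: [0.6158, 0.1608, 0.2094]
ee_rot: [-1.567, 0.008, 0.792]
force: [-0.3, 0.4, -2.9]
width: 0.0141
```

>>> move_arm(deltas=[{"dp": [0, -15, 0], "rotation": [0, 0, 0]}, {"dp": [0, -20, 0], "rotation": [0, 0, 0]}, {"dp": [0, -20, 0], "rotation": [0, 0, 0]}, {"dp": [0, -20, 0], "rotation": [0, 0, 0]}, {"dp": [0, -10, 0], "rotation": [0, 0, 0]}])

```text
t: 12.4
eef_pos: [0.6153, 0.1604, 0.3011]
ee_rot: [-1.566, 0.009, 0.8]
force: [0.7, -0.2, -1.4]
width: 0.0138
```

```bash
python3 -c "
from h import *
s=arm.get_state();print(s['q'].round(3),s['moment'])
plan([0.6178,0.1625,0.137],135,1,25,5)
f=arm.grab_frame('side');save({'pixels':cv2.resize(f['pixels'][80:220,230:370],None,fx=4,fy=4)},'side3c')
f=arm.grab_frame('top');save(f,'top3')
T=f['cam_to_world'];W=pts(f,T);H,S,V=cv2.split(cv2.cvtColor(f['pixels'],cv2.COLOR_RGB2HSV))
y=((H>22)&(H<35)&(S>150)&(V>80)).astype(np.uint8)
n,l,st,c=cv2.connectedComponentsWithStats(y)
for i in range(1,n):
  if st[i,4]>2000 and c[i][0]>300:
    cc,_=cv2.findContours((l==i).astype(np.uint8),cv2.RETR_EXTERNAL,cv2.CHAIN_APPROX_NONE)
    X=np.array([ray(f,T,u,v,0.05)[:2] for u,v in max(cc,key=len)[:,0]])*1000
    rc=cv2.minAreaRect(X.astype(np.float32));print(rc,cv2.boxPoints(rc).round())
"
```

```text
[ 0.56   0.265  0.048 -0.002 -1.363 -1.33 ] [ 0.12622708 -0.29591961  0.04219506]
t 12.4 pos [0.6153 0.1604 0.3011] zhead 135.85 F [ 0.7 -0.2 -1.4] w 0.0138
dp [0.7, 25.0, -0.2] rot [-0.3, 0.9, -0.5]
((536.2023315429688, -177.42803955078125), (239.41046142578125, 181.5076141357422), 77.21381378173828) [[ 421. -274.]
 [ 598. -314.]
 [ 651.  -81.]
 [ 474.  -41.]]
```

View pics/side3c.png

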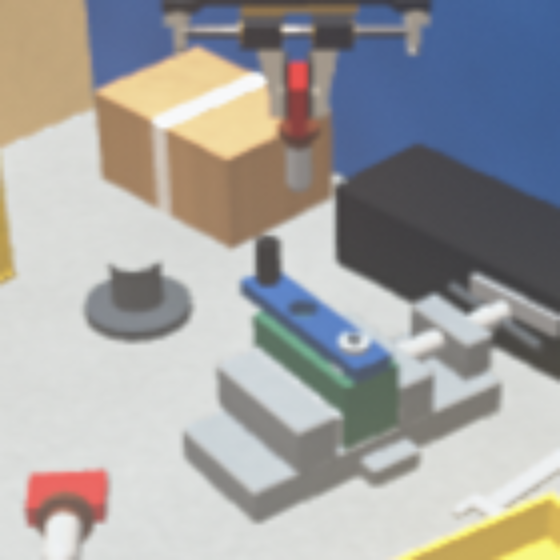

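View pics/top3.png

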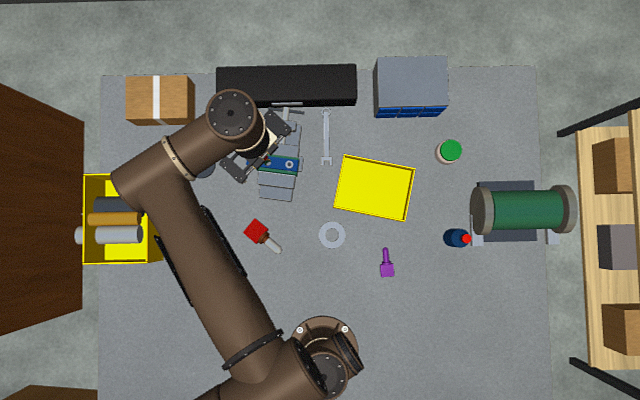

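The pin is out: the empty hole shows in the blue arm at about (300,305) in the crop, and the casting sits as before. The tray centre is about (0.536,-0.177), with its long axis at 77°. Next I check heights around the tray before planning a tilted lay-down.

```bash
python3 -c "
from h import *
f=dict(np.load('/tmp/top0.npz'));W=pts(f,f['cam_to_world'])
for (u0,u1,v0,v1) in [(380,440,60,100),(380,440,106,118),(230,350,70,90),(225,350,92,100)]:
    w=W[v0:v1,u0:u1].reshape(-1,3);print(np.nanmedian(w,0).round(3),np.nanmin(w,0).round(3),np.nanmax(w,0).round(3))
for v in range(54,124,6): print(v,W[v,410].round(3),W[v,380].round(3))
"
```

```text
[ 0.865 -0.288  0.141] [ 0.799 -0.384  0.132] [ 0.931 -0.194  0.153]
[ 0.777 -0.296  0.086] [ 0.774 -0.412 -0.006] [ 0.784 -0.194  0.147]
[0.89  0.091 0.092] [ 0.852 -0.103  0.081] [0.927 0.285 0.103]
[0.837 0.099 0.092] [ 0.82  -0.102  0.082] [0.857 0.303 0.103]
54 [ 1.276 -0.47  -0.744] [ 1.282 -0.32  -0.75 ]
60 [ 0.926 -0.291  0.143] [ 0.929 -0.198  0.142]
66 [ 0.909 -0.292  0.138] [ 0.911 -0.197  0.14 ]
72 [ 0.887 -0.289  0.147] [ 0.893 -0.197  0.137]
78 [ 0.87  -0.29   0.142] [ 0.871 -0.196  0.143]
84 [ 0.852 -0.29   0.137] [ 0.852 -0.195  0.143]
90 [ 0.83  -0.288  0.145] [ 0.834 -0.195  0.139]
96 [ 0.812 -0.287  0.144] [ 0.816 -0.195  0.137]
102 [ 0.795 -0.288  0.137] [ 0.794 -0.193  0.146]
108 [ 0.777 -0.289  0.13 ] [ 0.78  -0.195  0.129]
114 [ 0.777 -0.303  0.052] [ 0.776 -0.203  0.067]
120 [ 0.768 -0.312  0.005] [ 0.772 -0.211 -0.005]
```

```bash
cat >> h.py <<'E'
def tgt(zh,th):
    a=np.radians(zh);t=np.radians(th);z=np.array([np.cos(a),np.sin(a),0])
    x0=np.array([np.sin(a),-np.cos(a),0])  # tool x when vertical
    y=np.array([0,0,-np.cos(t)])-np.sin(t)*x0
    return np.c_[np.cross(y,z),y,z]
def plan2(foot,zh,th,n=5,mx=38.,ma=7.,off=.0675):
    s=arm.get_state();T=T_tool(s);p=T[:3,3].copy();Rm=T[:3,:3].copy();Rt=tgt(zh,th);tp=np.array(foot)-off*Rt[:,1]
    print('t',round(s['t'],2),'pos',p.round(4),'foot',(p+off*Rm[:,1]).round(4),'zhead',round(float(np.degrees(np.arctan2(Rm[1,2],Rm[0,2]))),2),'tilt',np.degrees(np.arccos(-Rm[2,1])).round(1),'F',s['force'].round(1),'w',round(s['width'],4),'q',s['q'].round(2),'tp',tp.round(3))
    for i in range(n):
        rv=R.from_matrix(Rm.T@Rt).as_rotvec(degrees=True);d=Rm.T@(tp-p)*1000
        k=min(1,mx/max(1e-9,np.linalg.norm(d)));kr=min(1,ma/max(1e-9,np.linalg.norm(rv)))
        d=(d*k).round(0 if k<1 else 1);rv=(rv*kr).round(1)
        print('{"dp":',d.tolist(),', "rotation":',rv.tolist(),'},')
        p=p+Rm@d/1000;Rm=Rm@R.from_rotvec(rv,degrees=True).as_matrix()
E
python3 -c "
from h import *
plan2([.485,-.2,.25],120,0,13,35,2)"
```

```text
t 12.5 pos [0.6156 0.1606 0.3004] foot [0.615  0.1605 0.2329] zhead 135.81 tilt 0.5 F [ 0.9  0.6 -2.4] w 0.0132 q [ 0.56  0.27  0.05 -0.   -1.36 -1.33] tp [ 0.485 -0.2    0.318]
{"dp": [-32.0, -1.0, -14.0] , "rotation": [-0.0, 2.0, -0.1] },
{"dp": [-31.0, -1.0, -16.0] , "rotation": [-0.0, 2.0, -0.1] },
{"dp": [-31.0, -2.0, -17.0] , "rotation": [-0.0, 2.0, -0.0] },
{"dp": [-30.0, -2.0, -18.0] , "rotation": [-0.0, 2.0, -0.1] },
{"dp": [-30.0, -2.0, -19.0] , "rotation": [-0.1, 2.0, -0.0] },
{"dp": [-29.0, -1.0, -20.0] , "rotation": [-0.0, 2.0, -0.1] },
{"dp": [-28.0, -2.0, -20.0] , "rotation": [-0.1, 2.0, -0.0] },
{"dp": [-28.0, -1.0, -22.0] , "rotation": [-0.0, 1.8, -0.1] },
{"dp": [-27.0, -2.0, -22.0] , "rotation": [-0.0, 0.0, 0.0] },
{"dp": [-27.0, -1.0, -22.0] , "rotation": [-0.0, 0.0, 0.0] },
{"dp": [-25.0, -1.6, -21.6] , "rotation": [-0.0, 0.0, 0.0] },
{"dp": [0.0, -0.0, -0.0] , "rotation": [-0.0, 0.0, 0.0] },
{"dp": [0.0, -0.0, -0.0] , "rotation": [-0.0, 0.0, 0.0] },
```

>>> move_arm(deltas=[{"dp": [-20, -1, -9], "rotation": [0, 2, 0]}, {"dp": [-31, -1, -16], "rotation": [0, 2, 0]}, {"dp": [-31, -2, -17], "rotation": [0, 2, 0]}, {"dp": [-30, -2, -18], "rotation": [0, 2, 0]}, {"dp": [-30, -2, -19], "rotation": [0, 2, 0]}])

```text
t: 12.92
eef_pos: [0.5576, 0.0074, 0.3002]
ee_rot: [-1.562, 0.018, 0.627]
force: [0.9, 0.0, -2.2]
width: 0.0138
```

>>> move_arm(deltas=[{"dp": [-29, -1, -20], "rotation": [0, 2, 0]}, {"dp": [-28, -2, -20], "rotation": [0, 2, 0]}, {"dp": [-28, -1, -22], "rotation": [0, 2, 0]}, {"dp": [-27, -2, -22], "rotation": [0, 0, 0]}, {"dp": [-27, -1, -22], "rotation": [0, 0, 0]}])

```text
t: 13.33
eef_pos: [0.487, -0.164, 0.3022]
ee_rot: [-1.558, 0.027, 0.515]
force: [0.2, 0.1, -2.3]
width: 0.0139
```

```bash
python3 -c "
from h import *
plan2([.485,-.2,.20],120,48,12,30,6)"
```

```text
t 13.33 pos [ 0.487  -0.164   0.3022] foot [ 0.4851 -0.1642  0.2348] zhead 119.51 tilt 1.7 F [ 0.2  0.1 -2.3] w 0.0139 q [ 0.06  0.07 -0.19  0.   -1.34 -1.11] tp [ 0.528 -0.175  0.245]
{"dp": [14.0, 23.0, -13.0] , "rotation": [-0.1, -0.0, 6.0] },
{"dp": [16.0, 22.0, -13.0] , "rotation": [-0.1, -0.0, 6.0] },
{"dp": [6.4, 8.2, -4.5] , "rotation": [-0.1, -0.0, 6.0] },
{"dp": [-0.0, -0.0, -0.0] , "rotation": [-0.1, -0.0, 6.0] },
{"dp": [-0.0, -0.0, -0.0] , "rotation": [-0.1, -0.0, 6.0] },
{"dp": [-0.0, -0.0, -0.0] , "rotation": [-0.2, -0.0, 6.0] },
{"dp": [-0.0, -0.0, -0.0] , "rotation": [-0.1, -0.1, 6.0] },
{"dp": [-0.0, -0.0, -0.0] , "rotation": [-0.1, -0.0, 4.5] },
{"dp": [-0.0, -0.0, -0.0] , "rotation": [-0.0, -0.0, -0.0] },
{"dp": [-0.0, -0.0, -0.0] , "rotation": [-0.0, -0.0, -0.0] },
{"dp": [-0.0, -0.0, -0.0] , "rotation": [-0.0, -0.0, -0.0] },
{"dp": [-0.0, -0.0, -0.0] , "rotation": [-0.0, -0.0, -0.0] },
```

>>> move_arm(deltas=[{"dp": [5, 5, -6], "rotation": [0, 0, 5]}, {"dp": [7, 5, -6], "rotation": [0, 0, 6]}, {"dp": [8, 5, -5], "rotation": [0, 0, 6]}, {"dp": [8, 4, -5], "rotation": [0, 0, 6]}, {"dp": [5, 0, 0], "rotation": [0, 0, 6]}])

```text
t: 13.75
eef_pos: [0.5136, -0.1814, 0.2791]
ee_rot: [-1.56, 0.54, 0.503]
force: [0.4, -0.1, -3.0]
width: 0.0134
```

>>> move_arm(deltas=[{"dp": [0, 0, 0], "rotation": [0, 0, 6]}, {"dp": [0, 0, 0], "rotation": [0, 0, 6]}, {"dp": [0, 0, 0], "rotation": [0, 0, 3]}, {"dp": [0, 0, 0], "rotation": [0, 0, 0]}])

```text
t: 14.08
eef_pos: [0.5136, -0.1804, 0.2691]
ee_rot: [-1.547, 0.833, 0.517]
force: [-0.9, 0.1, -2.8]
width: 0.014
```

```bash
python3 -c "
from h import *
plan2([.485,-.2,.02],120,48,9,30,6)
f=arm.grab_frame('side');save(f,'side4');f=arm.grab_frame('wrist');save(f,'wrist4')"
```

```text
t 14.08 pos [ 0.5136 -0.1804  0.2691] foot [ 0.4694 -0.2036  0.2237] zhead 118.59 tilt 47.7 F [-0.9  0.1 -2.8] w 0.014 q [ 0.18  0.55  0.04  0.23 -1.86 -1.27] tp [ 0.528 -0.175  0.065]
{"dp": [24.0, 18.0, -1.0] , "rotation": [-1.7, -0.3, 0.3] },
{"dp": [24.0, 18.0, -0.0] , "rotation": [0.0, 0.0, 0.0] },
{"dp": [24.0, 18.0, -0.0] , "rotation": [0.0, 0.0, 0.0] },
{"dp": [24.0, 19.0, -1.0] , "rotation": [0.0, 0.0, 0.0] },
{"dp": [24.0, 19.0, -0.0] , "rotation": [0.0, 0.0, 0.0] },
{"dp": [24.0, 19.0, -1.0] , "rotation": [0.0, 0.0, 0.0] },
{"dp": [17.9, 14.0, -0.2] , "rotation": [0.0, 0.0, 0.0] },
{"dp": [0.0, -0.0, 0.0] , "rotation": [0.0, 0.0, 0.0] },
{"dp": [0.0, -0.0, 0.0] , "rotation": [0.0, 0.0, 0.0] },
```

View pics/side4.png

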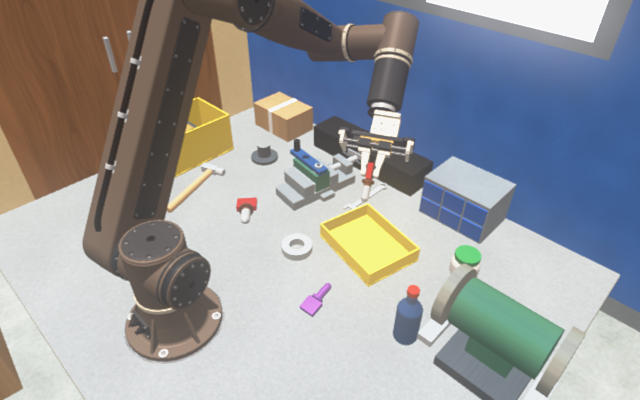

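View pics/wrist4.png

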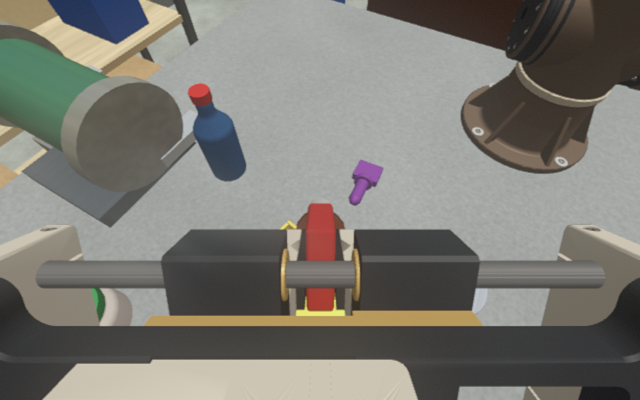

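>>> move_arm(deltas=[{"dp": [24, 18, 0], "rotation": [-0.8, 0, 0]}, {"dp": [24, 18, 0], "rotation": [-0.6, 0, 0]}, {"dp": [24, 18, 0], "rotation": [0, 0, 0]}, {"dp": [24, 18, 0], "rotation": [0, 0, 0]}, {"dp": [12, 10, 0], "rotation": [0, 0, 0]}])

```text
t: 14.6
eef_pos: [0.5288, -0.1753, 0.1394]
ee_rot: [-1.586, 0.793, 0.504]
force: [-0.9, -0.2, -2.8]
width: 0.0135
```

```bash
python3 -c "
from h import *
plan2([.485,-.2,.02],120,48,6,20,6)"
```

```text
t 14.6 pos [ 0.5288 -0.1753  0.1394] foot [ 0.4872 -0.1994  0.092 ] zhead 119.49 tilt 45.4 F [-0.9 -0.2 -2.8] w 0.0135 q [ 0.19  0.65 -0.08  0.23 -1.61 -1.34] tp [ 0.528 -0.175  0.065]
{"dp": [14.0, 14.0, 0.0] , "rotation": [0.0, -0.8, 2.6] },
{"dp": [15.0, 13.0, 0.0] , "rotation": [0.0, 0.0, -0.0] },
{"dp": [15.0, 14.0, 0.0] , "rotation": [0.0, 0.0, -0.0] },
{"dp": [10.5, 9.4, 0.7] , "rotation": [0.0, 0.0, -0.0] },
{"dp": [-0.0, 0.0, 0.0] , "rotation": [0.0, 0.0, -0.0] },
{"dp": [-0.0, 0.0, 0.0] , "rotation": [0.0, 0.0, -0.0] },
```

>>> move_arm(deltas=[{"dp": [14, 14, 0], "rotation": [0, -0.6, 2]}, {"dp": [14, 13, 0], "rotation": [0, 0, 1]}, {"dp": [10, 9, 0], "rotation": [0, 0, 0]}, {"dp": [5, 5, 0], "rotation": [0, 0, 0]}, {"dp": [0, 0, 0], "rotation": [0, 0, 0]}])

```text
t: 15.02
eef_pos: [0.5286, -0.1772, 0.0783]
ee_rot: [-1.578, 0.831, 0.513]
force: [0.3, -0.1, -2.7]
width: 0.0141
```

```bash
python3 -c "
from h import *
plan2([.485,-.2,.01],120,48,4,10,6)
f=arm.grab_frame('side');save({'pixels':cv2.resize(f['pixels'][130:300,270:440],None,fx=4,fy=4)[:600]},'side5c')"
```

```text
t 15.02 pos [ 0.5286 -0.1772  0.0783] foot [ 0.4854 -0.202   0.0328] zhead 119.7 tilt 47.6 F [ 0.3 -0.1 -2.7] w 0.0141 q [ 0.19  0.73 -0.1   0.24 -1.54 -1.36] tp [ 0.528 -0.175  0.055]
{"dp": [8.0, 6.0, 1.0] , "rotation": [-0.0, -0.4, 0.4] },
{"dp": [7.0, 7.0, 1.0] , "rotation": [-0.0, -0.0, 0.0] },
{"dp": [2.9, 1.8, 0.0] , "rotation": [-0.0, -0.0, 0.0] },
{"dp": [-0.0, 0.0, 0.0] , "rotation": [-0.0, -0.0, 0.0] },
```

View pics/side5c.png

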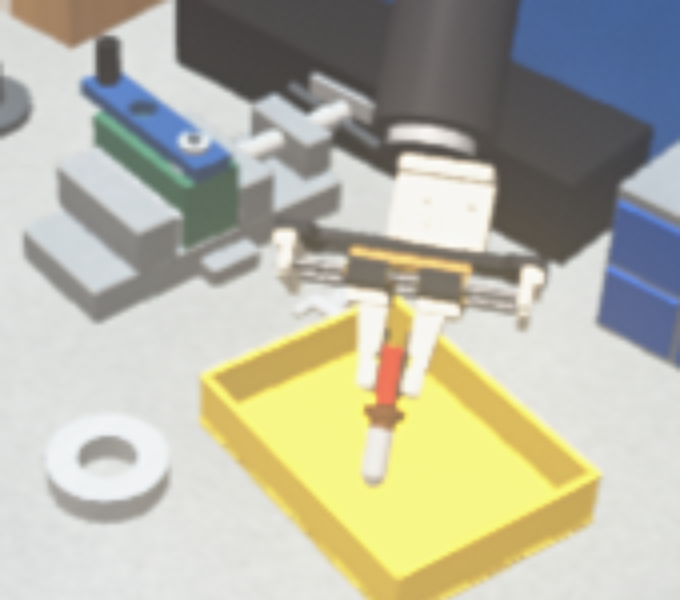

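>>> move_arm(deltas=[{"dp": [7, 6, 1], "rotation": [0, -0.4, 2]}, {"dp": [5, 4, 1], "rotation": [0, 0, 2]}, {"dp": [2, 1.5, 0], "rotation": [0, 0, 1]}, {"dp": [0, 0, 0], "rotation": [0, 0, 0]}])

```text
t: 15.4
eef_pos: [0.531, -0.1755, 0.0652]
ee_rot: [-1.578, 0.913, 0.518]
force: [0.6, 0.4, -2.7]
width: 0.0136
```

```bash
python3 -c "
from h import *
plan2([.485,-.2,.007],120,52,4,3,6)
print(arm.get_state()['moment'])"
```

```text
t 15.4 pos [ 0.531  -0.1755  0.0652] foot [ 0.4849 -0.2023  0.0239] zhead 119.96 tilt 52.3 F [ 0.6  0.4 -2.7] w 0.0136 q [ 0.21  0.8  -0.07  0.25 -1.59 -1.37] tp [ 0.531 -0.173  0.049]
{"dp": [2.0, 2.0, 0.0] , "rotation": [0.1, -0.2, -0.3] },
{"dp": [3.0, 2.0, 0.0] , "rotation": [0.0, -0.0, 0.0] },
{"dp": [3.0, 2.0, 1.0] , "rotation": [0.0, -0.0, 0.0] },
{"dp": [3.0, 1.0, 0.0] , "rotation": [0.0, -0.0, 0.0] },
[ 1.78171683 -2.95009078 -0.0091354 ]
```

>>> move_arm(deltas=[{"dp": [3, 2.4, 0], "rotation": [0, 0, 0]}, {"dp": [3, 2.4, 0], "rotation": [0, 0, 0]}, {"dp": [2, 1.5, 0], "rotation": [0, 0, 0]}, {"dp": [1, 0.8, 0], "rotation": [0, 0, 0]}])

```text
t: 15.73
eef_pos: [0.5322, -0.1754, 0.0539]
ee_rot: [-1.58, 0.909, 0.516]
force: [0.7, 0.9, -2.8]
width: 0.0138
```

```bash
python3 -c "
from h import *
plan2([.485,-.2,.007],120,52,1,3,6)
print(arm.get_state()['moment'])"
```

```text
t 15.73 pos [ 0.5322 -0.1754  0.0539] foot [ 0.4862 -0.2022  0.0124] zhead 119.98 tilt 52.1 F [ 0.7  0.9 -2.8] w 0.0138 q [ 0.21  0.81 -0.07  0.25 -1.57 -1.37] tp [ 0.531 -0.173  0.049]
{"dp": [2.0, 2.0, 1.0] , "rotation": [0.2, -0.3, -0.1] },
[ 1.75091837 -2.93479174  0.05294486]
```

Slow steps to touch.

>>> move_arm(deltas=[{"dp": [1, 0.8, 0], "rotation": [0, 0, 0]}, {"dp": [1, 0.8, 0], "rotation": [0, 0, 0]}])

```text
t: 15.9
eef_pos: [0.5323, -0.1755, 0.0515]
ee_rot: [-1.58, 0.908, 0.516]
force: [0.2, -0.2, -2.6]
width: 0.014
```

>>> move_arm(deltas=[{"dp": [1, 0.8, 0], "rotation": [0, 0, 0]}, {"dp": [1, 0.8, 0], "rotation": [0, 0, 0]}])

```text
t: 16.07
eef_pos: [0.5323, -0.1757, 0.0491]
ee_rot: [-1.581, 0.907, 0.515]
force: [-0.0, 1.1, 0.0]
width: 0.0139
```

>>> move_arm(deltas=[{"dp": [1, 0.8, 0], "rotation": [0, 0, 0]}, {"dp": [1, 0.8, 0], "rotation": [0, 0, 0]}])

```text
t: 16.23
eef_pos: [0.5325, -0.1757, 0.0485]
ee_rot: [-1.582, 0.909, 0.515]
force: [0.8, 3.9, 6.6]
width: 0.0133
```

Touched (about 9 N on the foot). Easing the grip in stages.

>>> move_arm(deltas=[{"dp": [0, 0, 0], "rotation": [0, 0, 0]}, {"dp": [0, 0, 0], "rotation": [0, 0, 0]}, {"dp": [0, 0, 0], "rotation": [0, 0, 0]}], squeeze=5)

```text
t: 16.48
eef_pos: [0.5325, -0.1757, 0.0486]
ee_rot: [-1.582, 0.909, 0.515]
force: [0.4, -0.3, -2.1]
width: 0.0141
```

```bash
python3 -c "
from h import *
plan2([.485,-.2,.007],120,52,1,3,6)
f=arm.grab_frame('wrist');save(f,'wrist6')
f=arm.grab_frame('side');save({'pixels':cv2.resize(f['pixels'][150:290,300:440],None,fx=4,fy=4)[:600]},'side6c')"
```

```text
t 16.48 pos [ 0.5325 -0.1757  0.0486] foot [ 0.4865 -0.2026  0.0072] zhead 120.02 tilt 52.1 F [ 0.4 -0.3 -2.1] w 0.0141 q [ 0.21  0.82 -0.07  0.25 -1.56 -1.38] tp [ 0.531 -0.173  0.049]
{"dp": [-0.0, 0.1, 2.7] , "rotation": [0.3, -0.3, -0.1] },
```

View pics/side6c.png

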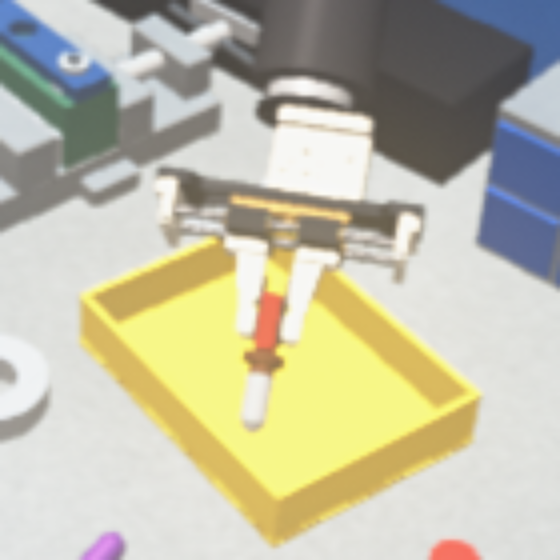

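>>> move_arm(deltas=[{"dp": [2, 0, 0], "rotation": [0, 0, 0]}, {"dp": [2, 0, 0], "rotation": [0, 0, 0]}, {"dp": [0, 0, 0], "rotation": [0, 0, 0]}], squeeze=3)

```text
t: 16.83
eef_pos: [0.5349, -0.1744, 0.0453]
ee_rot: [-1.583, 0.909, 0.515]
force: [0.8, 0.6, 0.5]
width: 0.0138
```

```bash
python3 -c "
from h import *
plan2([.485,-.2,.007],120,52,1,3,6)
f=arm.grab_frame('wrist');save(f,'wrist7')"
```

```text
t 16.83 pos [ 0.5349 -0.1744  0.0453] foot [ 0.4889 -0.2013  0.0038] zhead 120.01 tilt 52.1 F [0.8 0.6 0.5] w 0.0138 q [ 0.21  0.82 -0.07  0.25 -1.56 -1.38] tp [ 0.531 -0.173  0.049]
{"dp": [-3.0, 0.0, 2.0] , "rotation": [0.3, -0.3, -0.1] },
```

View pics/wrist7.png

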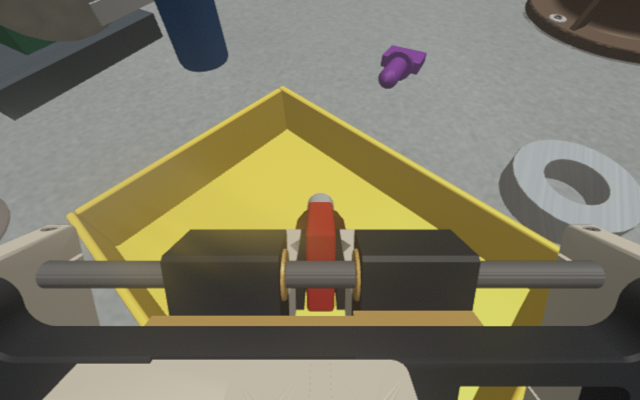

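The pin now pivots in the light grip, and its tip shows ahead of the tab. So I can bring the tool upright while lowering the grip point on an arc about the foot.

```bash
cat >> h.py <<'E'
def arc(phis,ths,zh=120,foot=(.4865,-.2026,.0072)):
    s=arm.get_state();T=T_tool(s);p=T[:3,3].copy();Rm=T[:3,:3].copy()
    G=p-.019*Rm[:,1];print('G',G.round(4),'tilt',np.degrees(np.arccos(-Rm[2,1])).round(1),'F',s['force'].round(1),s['width'].round(4), 'phi',np.degrees(np.arccos((G[2]-.0072)/.0865)))
    x0=np.array([np.sin(np.radians(zh)),-np.cos(np.radians(zh)),0])
    for ph,th in zip(phis,ths):
        Rt=tgt(zh,th);c=np.radians(ph);G=np.array(foot)+.0865*(np.sin(c)*x0+np.array([0,0,np.cos(c)]));tp=G+.019*Rt[:,1]
        rv=R.from_matrix(Rm.T@Rt).as_rotvec(degrees=True);d=Rm.T@(tp-p)*1000
        print('{"dp":',d.round(1).tolist(),', "rotation":',rv.round(1).tolist(),'}, Gz',G[2].round(3));p=tp;Rm=Rt
E
python3 -c "
from h import *
arc([55,57,59,61,63,66,69,72,75],[50,47,43,39,35,31,27,23,18])"
```

```text
Traceback (most recent call last):
  File "h.py", line 41, in arc
    G=p-.019*Rm[:,1];print('G',G.round(4),'tilt',np.degrees(np.arccos(-Rm[2,1])).round(1),'F',s['force'].round(1),s['width'].round(4), 'phi',np.degrees(np.arccos((G[2]-.0072)/.0865)))
                                                                                                                  ^^^^^^^^^^^^^^^^
AttributeError: 'float' object has no attribute 'round'
```

```bash
sed -i "s/s\['width'\].round(4)/round(s['width'],4)/" h.py; python3 -c "
from h import *
arc([55,57,59,61,63,66,69,72,75],[50,47,43,39,35,31,27,23,18])"
```

```text
G [ 0.5478 -0.1669  0.0571] tilt 52.1 F [ 0.5  0.8 -0.4] 0.0138 phi 54.80050952834333
{"dp": [0.8, 0.2, -0.2] , "rotation": [0.3, -0.3, -2.1] }, Gz 0.057
{"dp": [4.0, 0.3, -0.0] , "rotation": [-0.0, -0.0, -3.0] }, Gz 0.054
{"dp": [4.3, 0.5, 0.0] , "rotation": [0.0, -0.0, -4.0] }, Gz 0.052
{"dp": [4.2, 0.8, 0.0] , "rotation": [0.0, 0.0, -4.0] }, Gz 0.049
{"dp": [4.1, 1.1, -0.0] , "rotation": [-0.0, 0.0, -4.0] }, Gz 0.046
{"dp": [5.3, 2.2, 0.0] , "rotation": [0.0, 0.0, -4.0] }, Gz 0.042
{"dp": [5.0, 2.6, -0.0] , "rotation": [0.0, 0.0, -4.0] }, Gz 0.038
{"dp": [4.6, 3.1, 0.0] , "rotation": [-0.0, 0.0, -4.0] }, Gz 0.034
{"dp": [4.5, 3.4, 0.0] , "rotation": [0.0, -0.0, -5.0] }, Gz 0.03
```

>>> move_arm(deltas=[{"dp": [0.8, 0.2, 0], "rotation": [0, 0, -2]}, {"dp": [3, 0.3, 0], "rotation": [0, 0, -3]}, {"dp": [3, 0.4, 0], "rotation": [0, 0, -3.5]}, {"dp": [3, 0.6, 0], "rotation": [0, 0, -3.5]}])

```text
t: 17.22
eef_pos: [0.5408, -0.1708, 0.0339]
ee_rot: [-1.579, 0.698, 0.521]
force: [0.7, 0.7, -0.2]
width: 0.0143
```

```bash
python3 -c "
from h import *
arc([61,63,66,69,72,75],[37,34,31,27,23,18])
f=arm.grab_frame('wrist');save(f,'wrist8')
f=arm.grab_frame('side');save({'pixels':cv2.resize(f['pixels'][150:290,300:440],None,fx=4,fy=4)[:600]},'side8c')"
```

```text
G [ 0.5514 -0.1646  0.0485] tilt 40.0 F [ 0.7  0.7 -0.2] 0.0143 phi 61.51173825393507
{"dp": [0.9, -0.9, -0.3] , "rotation": [0.4, -0.1, -3.0] }, Gz 0.049
{"dp": [3.7, 1.2, -0.0] , "rotation": [-0.0, -0.0, -3.0] }, Gz 0.046
{"dp": [4.9, 2.3, 0.0] , "rotation": [0.0, 0.0, -3.0] }, Gz 0.042
{"dp": [5.0, 2.6, -0.0] , "rotation": [0.0, 0.0, -4.0] }, Gz 0.038
{"dp": [4.6, 3.1, 0.0] , "rotation": [-0.0, 0.0, -4.0] }, Gz 0.034
{"dp": [4.5, 3.4, 0.0] , "rotation": [0.0, -0.0, -5.0] }, Gz 0.03
```

View pics/side8c.png

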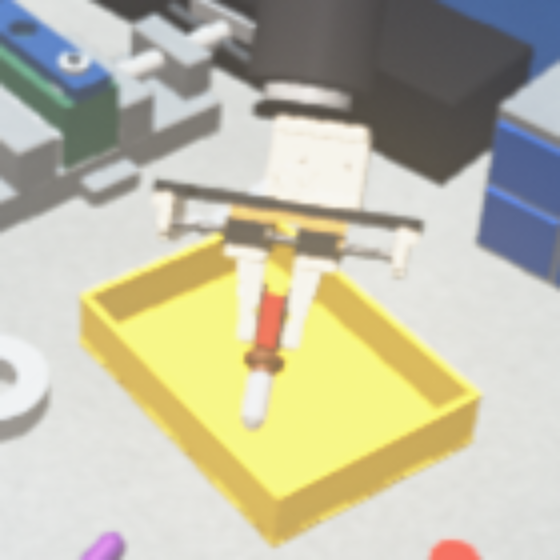

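View pics/wrist8.png

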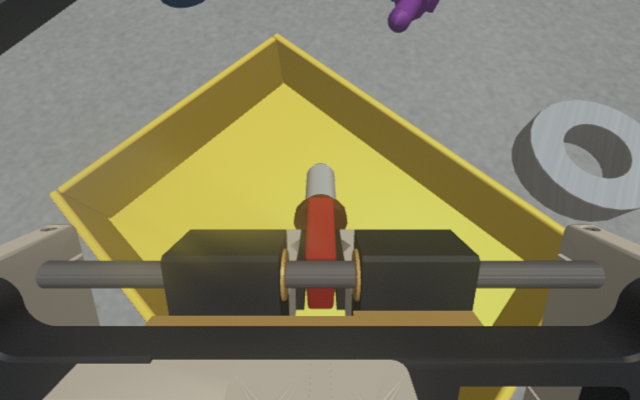

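Pin is rotating in the grip with its foot on the tray floor. Continuing.

>>> move_arm(deltas=[{"dp": [2.5, 0, 0], "rotation": [0.3, 0, -4]}, {"dp": [3.5, 1.2, 0], "rotation": [0, 0, -4]}, {"dp": [3.5, 1.5, 0], "rotation": [0, 0, -4]}, {"dp": [3, 1.5, 0], "rotation": [0, 0, -4]}])

```text
t: 17.65
eef_pos: [0.5485, -0.1665, 0.0229]
ee_rot: [-1.573, 0.42, 0.524]
force: [0.8, 0.4, -0.6]
width: 0.014
```

```bash
python3 -c "
from h import *
arc([69,72,75,77],[20,16,12,8])
f=arm.grab_frame('wrist');save(f,'wrist9')
f=arm.grab_frame('side');save({'pixels':cv2.resize(f['pixels'][150:290,300:440],None,fx=4,fy=4)[:600]},'side9c')"
```

```text
G [ 0.5552 -0.1626  0.0403] tilt 24.1 F [ 0.8  0.4 -0.6] 0.014 phi 67.51936221730455
{"dp": [3.4, 1.3, -0.3] , "rotation": [0.2, 0.0, -4.1] }, Gz 0.038
{"dp": [4.2, 3.4, -0.0] , "rotation": [-0.0, -0.0, -4.0] }, Gz 0.034
{"dp": [3.8, 3.8, 0.0] , "rotation": [0.0, 0.0, -4.0] }, Gz 0.03
{"dp": [2.6, 2.7, -0.0] , "rotation": [-0.0, 0.0, -4.0] }, Gz 0.027
```

View pics/side9c.png

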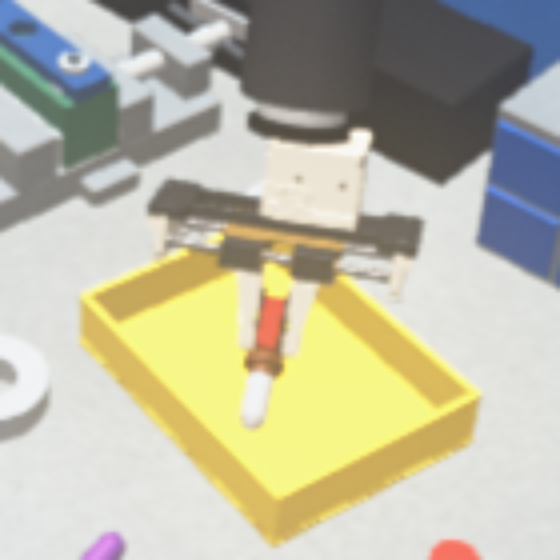

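>>> move_arm(deltas=[{"dp": [3, 1.3, 0], "rotation": [0.2, 0, -4]}, {"dp": [3.5, 3, 0], "rotation": [0, 0, -4]}, {"dp": [3, 3, 0], "rotation": [0, 0, -4]}])

```text
t: 18.0
eef_pos: [0.5544, -0.1634, 0.0128]
ee_rot: [-1.57, 0.217, 0.526]
force: [-0.0, 1.7, 3.3]
width: 0.0138
```

```bash
python3 -c "
from h import *
arc([75,76],[8,6])
f=arm.grab_frame('wrist');save(f,'wrist10')"
```

```text
G [ 0.558  -0.1614  0.0313] tilt 12.5 F [-0.   1.7  3.3] 0.0138 phi 73.80526033450654
{"dp": [2.9, 1.4, 0.0] , "rotation": [-0.0, 0.1, -4.5] }, Gz 0.03
{"dp": [1.2, 1.4, 0.0] , "rotation": [0.0, -0.0, -2.0] }, Gz 0.028
```

View pics/wrist10.png

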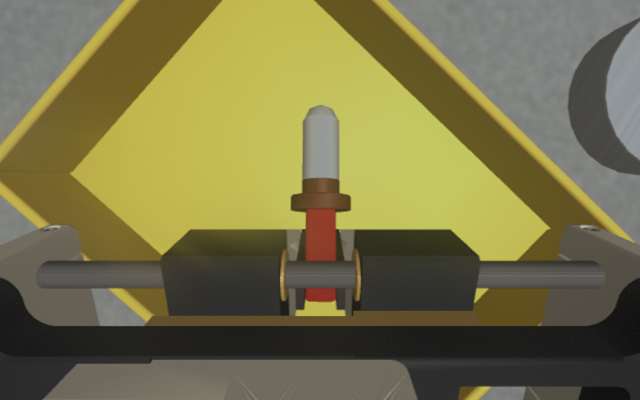

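>>> move_arm(deltas=[{"dp": [0, 0, 0], "rotation": [0, 0, 0]}, {"dp": [0, 0, 0], "rotation": [0, 0, 0]}, {"dp": [0, 0, 0], "rotation": [0, 0, 0]}, {"dp": [0, 0, 0], "rotation": [0, 0, 0]}, {"dp": [0, 0, 0], "rotation": [0, 0, 0]}], jaw=130)

```text
t: 18.47
eef_pos: [0.5525, -0.1643, 0.0121]
ee_rot: [-1.567, 0.227, 0.526]
force: [0.7, -0.3, -0.6]
width: 0.0403
```

>>> move_arm(deltas=[{"dp": [0, 0, 0], "rotation": [0, 0, 0]}, {"dp": [0, 0, 0], "rotation": [0, 0, 0]}, {"dp": [0, 0, 0], "rotation": [0, 0, 0]}])

```text
t: 18.72
eef_pos: [0.5527, -0.1638, 0.0111]
ee_rot: [-1.567, 0.23, 0.527]
force: [0.3, -0.4, 0.0]
width: 0.0428
```

```bash
python3 -c "
from h import *
arc([75,76],[8,6])
f=arm.grab_frame('wrist');save(f,'wrist11')"
```

```text
G [ 0.5565 -0.1617  0.0296] tilt 13.2 F [ 0.3 -0.4  0. ] 0.0428 phi 75.01691022972713
{"dp": [4.1, -0.7, -0.5] , "rotation": [-0.2, 0.2, -5.2] }, Gz 0.03
{"dp": [1.2, 1.4, 0.0] , "rotation": [0.0, -0.0, -2.0] }, Gz 0.028
```

View pics/wrist11.png

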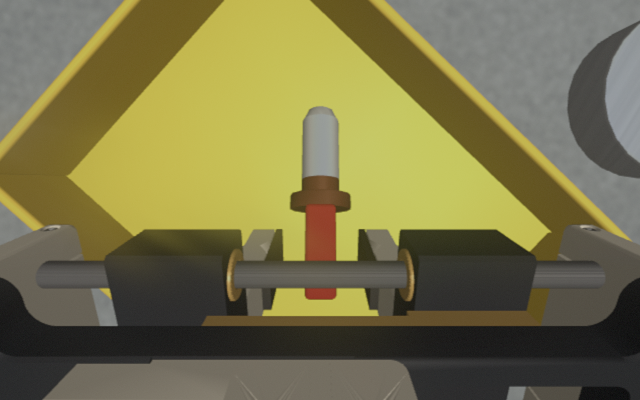

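The pin lies flat in the tray, free of the fingers: shank (320,145), tab (320,255). Retreating straight up.

>>> move_arm(deltas=[{"dp": [-2, -8, 0], "rotation": [0, 0, 0]}, {"dp": [-4, -18, 0], "rotation": [0, 0, 0]}, {"dp": [-6, -25, 0], "rotation": [0, 0, 0]}, {"dp": [-8, -35, 0], "rotation": [0, 0, 0]}, {"dp": [-8, -35, 0], "rotation": [0, 0, -3]}])

```text
t: 19.18
eef_pos: [0.5485, -0.1637, 0.1326]
ee_rot: [-1.558, 0.195, 0.529]
force: [1.2, -0.1, 0.2]
width: 0.0428
```

>>> move_arm(deltas=[{"dp": [-8, -35, 0], "rotation": [0, 0, -5]}, {"dp": [-5, -35, 0], "rotation": [0, 0, -5]}, {"dp": [0, -15, 0], "rotation": [0, 0, 0]}], jaw=80)

```text
t: 19.43
eef_pos: [0.5485, -0.1655, 0.2291]
ee_rot: [-1.563, 0.005, 0.53]
force: [1.2, 0.3, 0.9]
width: 0.0569
```

```bash
python3 -c "
from h import *
f=arm.grab_frame('side');save({'pixels':cv2.resize(f['pixels'][150:290,300:440],None,fx=4,fy=4)[:600]},'side12c')
plan([.60,.20,.26],171.3,16,34,4)"
```

```text
t 19.48 pos [ 0.5498 -0.1659  0.2312] zhead 120.35 F [ 2.  -1.   2.7] w 0.0584
dp [20.9, -2.6, 26.7] rot [-0.0, -4.0, -0.0]
dp [22.7, -2.6, 25.1] rot [-0.0, -4.0, -0.0]
dp [24.4, -2.6, 23.5] rot [-0.0, -4.0, -0.0]
dp [26.0, -2.6, 21.7] rot [-0.0, -4.0, -0.0]
dp [27.5, -2.6, 19.9] rot [-0.1, -4.0, -0.0]
dp [28.8, -2.7, 17.9] rot [-0.0, -4.0, -0.0]
dp [30.0, -2.7, 15.8] rot [-0.1, -4.0, -0.0]
dp [31.0, -2.7, 13.7] rot [-0.0, -4.0, -0.0]
dp [31.9, -2.7, 11.5] rot [-0.1, -4.0, -0.0]
dp [32.6, -2.7, 9.3] rot [-0.0, -4.0, -0.0]
dp [29.7, -2.4, 6.2] rot [-0.1, -4.0, -0.0]
dp [0.0, -0.0, -0.0] rot [-0.0, -4.0, -0.1]
dp [0.0, -0.0, -0.0] rot [-0.1, -3.0, -0.0]
dp [0.0, -0.0, -0.0] rot [0.0, 0.1, -0.0]
dp [0.0, -0.0, -0.0] rot [0.0, -0.0, -0.0]
dp [0.0, -0.0, -0.0] rot [0.0, -0.0, -0.0]
```

View pics/side12c.png

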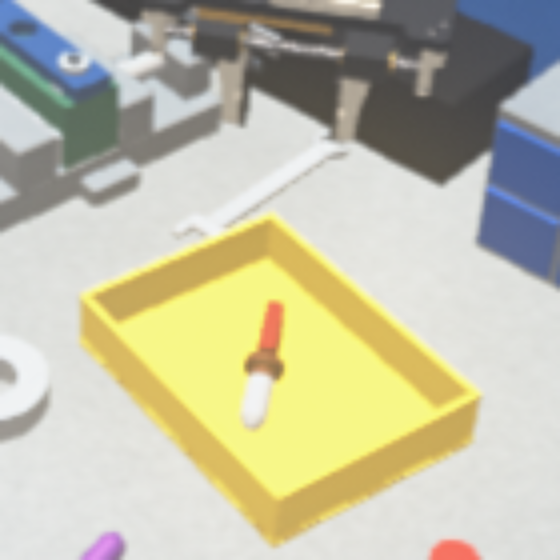

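The pin lies at rest in the low tray. Now to the swing handle.

>>> move_arm(deltas=[{"dp": [15, -3, 19], "rotation": [0, -4, 0]}, {"dp": [23, -3, 25], "rotation": [0, -4, 0]}, {"dp": [24, -3, 23], "rotation": [0, -4, 0]}, {"dp": [26, -3, 22], "rotation": [0, -4, 0]}, {"dp": [27, -3, 20], "rotation": [0, -4, 0]}])

```text
t: 19.9
eef_pos: [0.5696, -0.0097, 0.2556]
ee_rot: [-1.571, -0.004, 0.88]
force: [-0.1, 0.7, -0.5]
width: 0.0601
```

>>> move_arm(deltas=[{"dp": [29, -3, 18], "rotation": [0, -4, 0]}, {"dp": [30, -3, 16], "rotation": [0, -4, 0]}, {"dp": [31, -3, 14], "rotation": [0, -4, 0]}, {"dp": [31, -2, 11], "rotation": [0, -4, 0]}, {"dp": [20, 0, 6], "rotation": [0, -4, 0]}])

```text
t: 20.32
eef_pos: [0.5875, 0.1538, 0.2728]
ee_rot: [-1.575, -0.006, 1.249]
force: [0.5, -1.1, -0.1]
width: 0.0605
```

```bash
python3 -c "
from h import *
plan([.61,.19,.26],171.3,4,30,5)"
```

```text
t 20.32 pos [0.5875 0.1538 0.2728] zhead 161.55 F [ 0.5 -1.1 -0.1] w 0.0605
dp [27.9, 8.8, -6.6] rot [0.2, -5.0, 0.2]
dp [13.2, 4.2, -4.4] rot [0.1, -4.8, 0.1]
dp [-0.0, 0.0, -0.0] rot [-0.0, 0.0, 0.0]
dp [-0.0, 0.0, -0.0] rot [-0.0, 0.0, 0.0]
```

>>> move_arm(deltas=[{"dp": [12, 6, -6], "rotation": [0.2, -5, 0.2]}, {"dp": [8, 4, -8], "rotation": [0, -4, 0]}, {"dp": [0, 0, 0], "rotation": [0, 0, 0]}])

```text
t: 20.57
eef_pos: [0.6063, 0.1756, 0.2649]
ee_rot: [-1.574, -0.003, 1.424]
force: [0.1, -1.2, 0.0]
width: 0.0603
```

```bash
python3 - <<'E'
from h import *
s=arm.get_state();f=arm.grab_frame('wrist');save(f,'wrist13');Tw=T_tool(s)@f['mount'];np.savez('/tmp/w13.npz',Tw=Tw,**f)
plan([.61,.19,.26],171.3,1,30,5)
W=pts(f,Tw);H,S,V=cv2.split(cv2.cvtColor(f['pixels'],cv2.COLOR_RGB2HSV))
k=((V<110)&(S<80)&(abs(W[...,2]-.162)<.004)).astype(np.uint8);k[230:]=0
n,l,st,c=cv2.connectedComponentsWithStats(k)
for i in range(1,n):
    if st[i,4]>30:
        w=W[l==i];print(st[i],c[i],w.mean(0).round(4),w.min(0).round(4),w.max(0).round(4),ray(f,Tw,*c[i],.162).round(4))
E
```

```text
t 20.62 pos [0.6058 0.1749 0.2652] zhead 171.35 F [-0.5  0.3  0.2] w 0.0608
dp [15.5, 5.3, -1.9] rot [0.2, 0.0, 0.2]
[296 221  20   9 127] [304.91338583 225.7480315 ] [0.6258 0.2034 0.1616] [0.6167 0.1996 0.1583] [0.6345 0.2085 0.1639] [0.6257 0.2033 0.162 ]
```

View pics/wrist13.png

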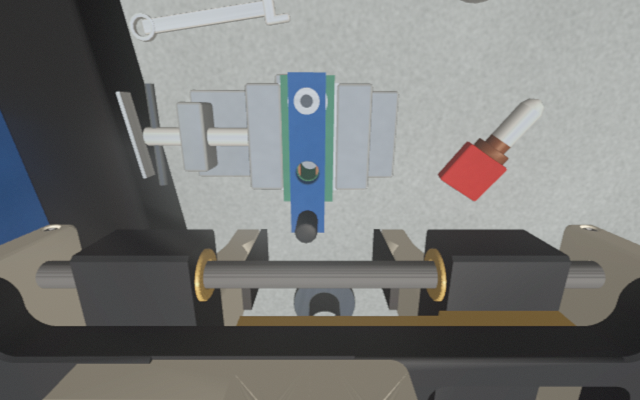

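```bash
python3 - <<'E'
from h import *
f=dict(np.load('/tmp/w13.npz'));Tw=f['Tw'];W=pts(f,Tw);H,S,V=cv2.split(cv2.cvtColor(f['pixels'],cv2.COLOR_RGB2HSV))
k=((V<115)&(S<80)&(abs(W[...,2]-.162)<.005)).astype(np.uint8);k[248:]=0;k[:,:285]=0;k[:,330:]=0
v,u=np.nonzero(k);(cx,cy),r=cv2.minEnclosingCircle(np.c_[u,v].astype(np.float32));print(cx,cy,r,W[k>0].mean(0))
h=ray(f,Tw,cx,cy,.162);p=ray(f,Tw,306.5,101,.125);print(h,p,np.linalg.norm((h-p)[:2]),np.degrees(np.arctan2(h[1]-p[1],h[0]-p[0])))
E
```

```text
305.5 231.5 10.977349281311035 [0.62596814 0.20902808 0.16206167]
[0.62611464 0.20909764 0.162     ] [0.60810556 0.09227519 0.125     ] 0.11820242371673045 81.23640073982918
```

```bash
python3 -c "
from h import *
plan([.626,.2105,.19],171.3,4,30,5)"
```

```text
t 20.62 pos [0.6058 0.1749 0.2652] zhead 171.35 F [-0.5  0.3  0.2] w 0.0608
dp [13.3, 26.4, -5.1] rot [0.2, 0.0, 0.2]
dp [13.4, 26.4, -5.1] rot [-0.0, 0.0, -0.0]
dp [11.4, 22.5, -4.4] rot [-0.0, 0.0, -0.0]
dp [-0.0, -0.0, -0.0] rot [-0.0, 0.0, -0.0]
```

>>> move_arm(deltas=[{"dp": [14, 20, -5], "rotation": [0.2, 0, 0.2]}, {"dp": [14, 22, -6], "rotation": [0, 0, 0]}, {"dp": [9, 18, -4], "rotation": [0, 0, 0]}, {"dp": [0, 0, 0], "rotation": [0, 0, 0]}])

```text
t: 20.95
eef_pos: [0.6263, 0.2081, 0.2081]
ee_rot: [-1.574, -0.003, 1.408]
force: [-0.4, -0.7, -0.6]
width: 0.0597
```

```bash
python3 -c "
from h import *
plan([.626,.2105,.131],171.3,4,20,5)"
```

```text
t 20.95 pos [0.6263 0.2081 0.2081] zhead 170.7 F [-0.4 -0.7 -0.6] w 0.0597
dp [0.6, 20.0, 0.2] rot [0.2, -0.6, 0.2]
dp [0.6, 20.0, 0.2] rot [-0.0, -0.0, -0.0]
dp [0.6, 20.0, 0.2] rot [-0.0, -0.0, -0.0]
dp [0.5, 17.1, 0.1] rot [-0.0, -0.0, -0.0]
```

>>> move_arm(deltas=[{"dp": [1, 20, 0], "rotation": [0.2, -0.6, 0.2]}, {"dp": [0.6, 20, 0], "rotation": [0, 0, 0]}, {"dp": [0.6, 20, 0], "rotation": [0, 0, 0]}, {"dp": [0, 11, 0], "rotation": [0, 0, 0]}, {"dp": [0, 0, 0], "rotation": [0, 0, 0]}])

```text
t: 21.37
eef_pos: [0.6264, 0.2067, 0.141]
ee_rot: [-1.574, -0.001, 1.409]
force: [-0.1, -0.3, 0.1]
width: 0.0603
```

```bash
python3 -c "
from h import *
plan([.626,.2105,.131],171.3,2,20,5)
f=arm.grab_frame('wrist');save(f,'wrist14')"
```

```text
t 21.37 pos [0.6264 0.2067 0.141 ] zhead 170.73 F [-0.1 -0.3  0.1] w 0.0603
dp [3.7, 10.0, 1.1] rot [0.2, -0.6, 0.0]
dp [0.0, -0.0, -0.0] rot [-0.0, 0.0, 0.0]
```

View pics/wrist14.png

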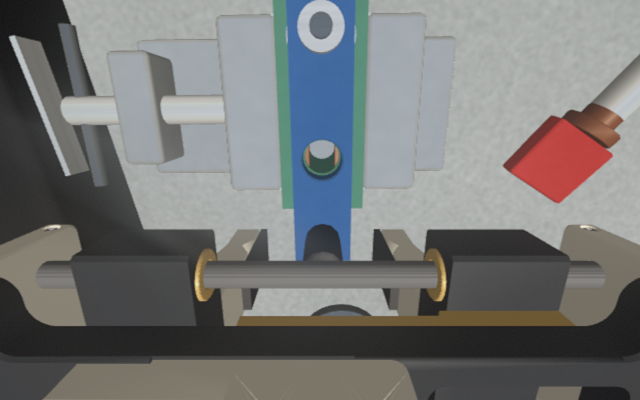

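>>> move_arm(deltas=[{"dp": [3, 7, 1], "rotation": [0.2, -0.5, 0]}, {"dp": [0, 0, 0], "rotation": [0, 0, 0]}, {"dp": [0, 0, 0], "rotation": [0, 0, 0]}, {"dp": [0, 0, 0], "rotation": [0, 0, 0]}, {"dp": [0, 0, 0], "rotation": [0, 0, 0]}], jaw=172, squeeze=15)

```text
t: 21.83
eef_pos: [0.6287, 0.2104, 0.1409]
ee_rot: [-1.577, -0.005, 1.418]
force: [0.1, -0.1, -0.2]
width: 0.0331
```

```bash
cat >> h.py <<'E'
def swing(angs,lead=0.,z=.134,r=.1195,piv=(.6081,.0922),h0=81.3):
    s=arm.get_state();T=T_tool(s);p=T[:3,3].copy();Rm=T[:3,:3].copy()
    d=p[:2]-np.array(piv);print('t',round(s['t'],2),p.round(4),'ang',(np.degrees(np.arctan2(d[1],d[0]))-h0).round(1),'r',np.hypot(*d).round(4),'F',s['force'].round(1),'w',round(s['width'],4),'q',s['q'].round(2))
    for a in angs:
        t=np.radians(h0+a);tp=np.array([piv[0]+r*np.cos(t),piv[1]+r*np.sin(t),z]);Rt=tgt(h0+a+90,0)
        dd=Rm.T@(tp-p)*1000;rv=R.from_matrix(Rm.T@Rt).as_rotvec(degrees=True);print(dd.round(1).tolist(),rv.round(1).tolist());p=tp;Rm=Rt
E
python3 -c "
from h import *
swing([3,8,13,18,23])"
```

```text
t 21.83 [0.6287 0.2104 0.1409] ang -1.2 r 0.12 F [ 0.1 -0.1 -0.2] w 0.0331 q [ 0.62  0.4  -0.14  0.   -1.03 -0.77]
[-0.7, 6.8, 8.8] [0.4, -3.1, 0.3]
[-0.5, 0.0, 10.4] [0.0, -5.0, 0.0]
[-0.5, 0.0, 10.4] [0.0, -5.0, 0.0]
[-0.5, 0.0, 10.4] [0.0, -5.0, 0.0]
[-0.5, 0.0, 10.4] [0.0, -5.0, 0.0]
```

>>> move_arm(deltas=[{"dp": [-0.5, 4, 5], "rotation": [0.3, -2, 0.2]}, {"dp": [-0.5, 3, 8], "rotation": [0, -4, 0]}, {"dp": [-0.5, 0, 8], "rotation": [0, -4, 0]}, {"dp": [-0.5, 0, 8], "rotation": [0, -4, 0]}])

```text
t: 22.17
eef_pos: [0.6036, 0.2117, 0.1365]
ee_rot: [-1.581, -0.003, 1.669]
force: [2.8, 0.6, -2.4]
width: 0.0286
```

```bash
python3 -c "
from h import *
swing([18,23,28,33,38])"
```

```text
t 22.17 [0.6036 0.2117 0.1365] ang 10.9 r 0.1196 F [ 2.8  0.6 -2.4] w 0.0286 q [ 0.64  0.36 -0.2   0.   -1.   -0.55]
[-0.2, 2.3, 14.9] [0.6, -3.7, 0.2]
[-0.5, 0.0, 10.4] [0.0, -5.0, 0.0]
[-0.5, 0.0, 10.4] [0.0, -5.0, 0.0]
[-0.5, 0.0, 10.4] [0.0, -5.0, 0.0]
[-0.5, 0.0, 10.4] [0.0, -5.0, 0.0]
```

Pushing with about 3 N, and the handle follows.

>>> move_arm(deltas=[{"dp": [-0.5, 1, 10], "rotation": [0.5, -5, 0.2]}, {"dp": [-0.5, 0, 10], "rotation": [0, -5, 0]}, {"dp": [-0.5, 0, 10], "rotation": [0, -5, 0]}, {"dp": [-0.5, 0, 10], "rotation": [0, -5, 0]}, {"dp": [-0.5, 0, 10], "rotation": [0, -5, 0]}])

```text
t: 22.58
eef_pos: [0.5607, 0.1997, 0.1384]
ee_rot: [-1.587, 0.001, 2.128]
force: [3.1, 2.8, -2.8]
width: 0.0286
```

```bash
python3 -c "
from h import *
swing([37,42,47,52,57])
f=arm.grab_frame('side');save({'pixels':cv2.resize(f['pixels'][110:230,230:370],None,fx=4,fy=4)[:600]},'side15c')"
```

```text
t 22.58 [0.5607 0.1997 0.1384] ang 32.5 r 0.1175 F [ 3.1  2.8 -2.8] w 0.0286 q [ 0.67  0.29 -0.3   0.   -0.96 -0.12]
[2.9, 4.2, 9.1] [0.9, 3.6, -0.0]
[-0.5, 0.0, 10.4] [0.0, -5.0, 0.0]
[-0.5, 0.0, 10.4] [0.0, -5.0, 0.0]
[-0.5, 0.0, 10.4] [0.0, -5.0, 0.0]
[-0.5, 0.0, 10.4] [0.0, -5.0, 0.0]
```

View pics/side15c.png

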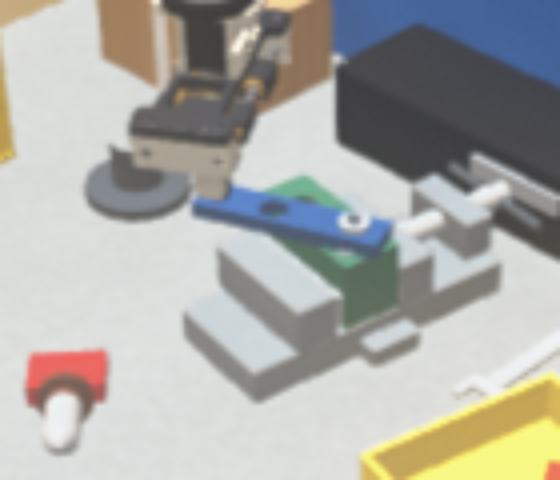

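>>> move_arm(deltas=[{"dp": [1.5, 2, 10], "rotation": [0.5, -2, 0]}, {"dp": [0.5, 1, 10], "rotation": [0.2, -4, 0]}, {"dp": [0, 0, 10], "rotation": [0, -5, 0]}, {"dp": [0, 0, 10], "rotation": [0, -5, 0]}, {"dp": [0, 0, 8], "rotation": [0, -5, 0]}])

```text
t: 23.05
eef_pos: [0.5259, 0.1754, 0.1391]
ee_rot: [-1.587, 0.007, 2.506]
force: [1.7, 1.9, -3.3]
width: 0.0287
```

```bash
python3 -c "
from h import *
swing([58,62,66,70,74])"
```

```text
t 23.05 [0.5259 0.1754 0.1391] ang 53.3 r 0.1169 F [ 1.7  1.9 -3.3] w 0.0287 q [ 0.68  0.23 -0.39  0.   -0.94  0.26]
[3.7, 5.0, 9.3] [0.9, 4.3, -0.4]
[-0.3, 0.0, 8.3] [0.0, -4.0, 0.0]
[-0.3, 0.0, 8.3] [0.0, -4.0, 0.0]
[-0.3, 0.0, 8.3] [0.0, -4.0, 0.0]
[-0.3, 0.0, 8.3] [0.0, -4.0, 0.0]
```

>>> move_arm(deltas=[{"dp": [2, 2, 8], "rotation": [0.5, -1, -0.3]}, {"dp": [1, 0, 8], "rotation": [0.2, -3, 0]}, {"dp": [0, 0, 8], "rotation": [0, -4, 0]}, {"dp": [0, 0, 7], "rotation": [0, -4, 0]}])

```text
t: 23.38
eef_pos: [0.5082, 0.1536, 0.1389]
ee_rot: [-1.58, 0.005, 2.714]
force: [-0.6, 3.9, -1.2]
width: 0.0286
```

```bash
python3 -c "
from h import *
swing([70,72,74,76])"
```

```text
t 23.38 [0.5082 0.1536 0.1389] ang 67.1 r 0.1173 F [-0.6  3.9 -1.2] w 0.0286 q [ 0.66  0.19 -0.43  0.   -0.93  0.48]
[2.8, 4.8, 5.7] [0.5, 4.2, -0.3]
[-0.1, 0.0, 4.2] [0.0, -2.0, 0.0]
[-0.1, 0.0, 4.2] [0.0, -2.0, 0.0]
[-0.1, 0.0, 4.2] [0.0, -2.0, 0.0]
```

>>> move_arm(deltas=[{"dp": [1, 1, 5], "rotation": [0, 0, 0]}, {"dp": [0.5, 0, 5], "rotation": [0, 0, 0]}, {"dp": [0, 0, 3], "rotation": [0, 0, 0]}])

```text
t: 23.63
eef_pos: [0.5016, 0.1431, 0.1385]
ee_rot: [-1.583, 0.005, 2.706]
force: [1.4, 8.9, -2.7]
width: 0.0285
```

```bash
python3 -c "
from h import *
swing([70,72,74,76])"
```

```text
t 23.63 [0.5016 0.1431 0.1385] ang 73.2 r 0.118 F [ 1.4  8.9 -2.7] w 0.0285 q [ 0.65  0.18 -0.45 -0.   -0.93  0.48]
[1.2, 4.6, -6.6] [0.7, 3.7, -0.3]
[-0.1, 0.0, 4.2] [0.0, -2.0, 0.0]
[-0.1, 0.0, 4.2] [0.0, -2.0, 0.0]
[-0.1, 0.0, 4.2] [0.0, -2.0, 0.0]
```

>>> move_arm(deltas=[{"dp": [0, 0, 3], "rotation": [0, 0, 0]}, {"dp": [0, 0, 3], "rotation": [0, 0, 0]}])

```text
t: 23.8
eef_pos: [0.5015, 0.143, 0.1385]
ee_rot: [-1.594, 0.006, 2.699]
force: [2.6, 16.2, -9.0]
width: 0.0288
```

Position did not change while force rose to 16 N, so the arm is against its stop. Backing off, opening and retreating.

>>> move_arm(deltas=[{"dp": [0, 0, -1.5], "rotation": [0, 0, 0]}, {"dp": [0, 0, 0], "rotation": [0, 0, 0]}, {"dp": [0, 0, 0], "rotation": [0, 0, 0]}, {"dp": [0, 0, 0], "rotation": [0, 0, 0]}], jaw=90)

```text
t: 24.13
eef_pos: [0.5016, 0.1434, 0.1381]
ee_rot: [-1.592, 0.005, 2.691]
force: [0.0, 0.7, -0.5]
width: 0.05
```

>>> move_arm(deltas=[{"dp": [0, -6, 0], "rotation": [0, 0, 0]}, {"dp": [0, -15, 0], "rotation": [0, 0, 0]}, {"dp": [0, -25, 0], "rotation": [0, 0, 0]}, {"dp": [0, -30, 0], "rotation": [0, 0, 0]}, {"dp": [0, -30, 0], "rotation": [0, 0, 0]}])

```text
t: 24.55
eef_pos: [0.4957, 0.1369, 0.2417]
ee_rot: [-1.575, -0.004, 2.685]
force: [-0.1, 0.2, 0.3]
width: 0.0564
```

>>> move_arm(deltas=[{"dp": [25, -20, 0], "rotation": [0, 0, 0]}, {"dp": [35, -10, 0], "rotation": [0, 0, 0]}, {"dp": [35, -5, 0], "rotation": [0, 0, 0]}, {"dp": [20, 0, 0], "rotation": [0, 0, 0]}, {"dp": [0, 0, 0], "rotation": [0, 0, 0]}])

```text
t: 24.97
eef_pos: [0.3925, 0.1868, 0.2881]
ee_rot: [-1.583, 0.003, 2.677]
force: [-1.4, 0.3, -1.3]
width: 0.0563
```

```bash
python3 - <<'E'
from h import *
swing([])
f=arm.grab_frame('top');save(f,'top16');T=f['cam_to_world']
f2=arm.grab_frame('side');save(f2,'side16')
f=arm.grab_frame('wrist');save(f,'wrist16')
E
```

```text
t 24.97 [0.3925 0.1868 0.2881] ang 75.0 r 0.2354 F [-1.4  0.3 -1.3] w 0.0563 q [ 0.9  -0.1  -0.39  0.   -1.27  0.2 ]
```

View pics/top16.png

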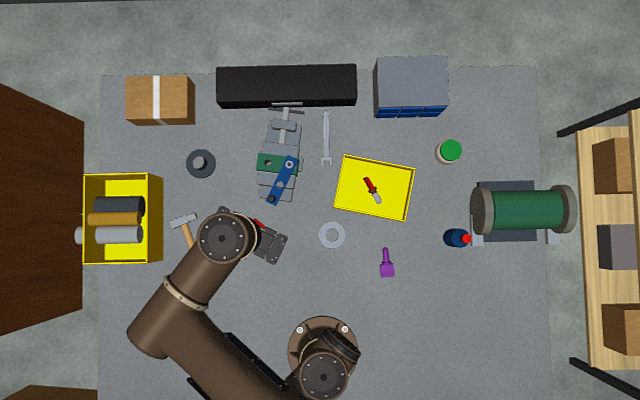

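View pics/side16.png

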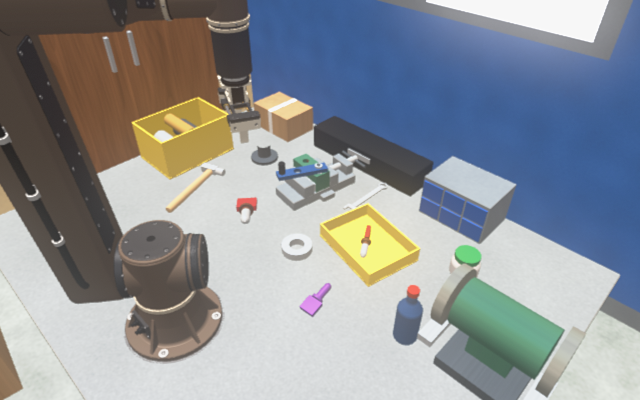

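View pics/wrist16.png

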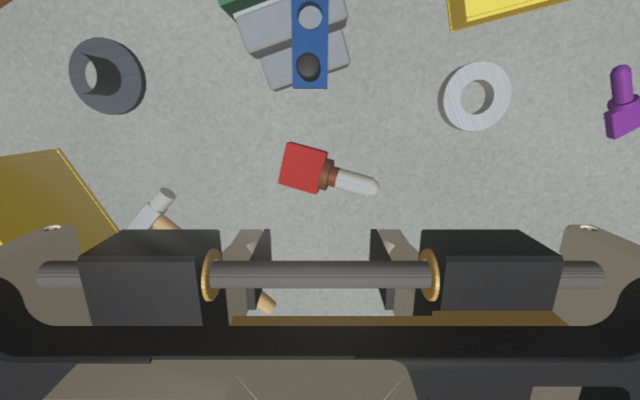

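The top view shows the blue arm open towards the near jaw (pivot (291,162), end (272,200)), the pin in the tray at (372,190) and everything else in place. I'll check the swing angle and casting height numerically.

```bash
python3 - <<'E'
from h import *
s=arm.get_state()
f=arm.grab_frame('top');T=f['cam_to_world'];W=pts(f,T);H,S,V=cv2.split(cv2.cvtColor(f['pixels'],cv2.COLOR_RGB2HSV))
box=np.zeros_like(V,bool);box[140:215,240:320]=1
b=(H>100)&(H<120)&(S>120)&box; g=(H>60)&(H<95)&(S>70)&box
w=W[b];w=w[abs(w[:,2]-.122)<.012];print('arm z',np.median(w[:,2]),len(w))
x=w[:,:2]-w[:,:2].mean(0);e=np.linalg.svd(x,full_matrices=False)[2][0];a=np.degrees(np.arctan2(e[1],e[0]))%180;print('heading',a,'swing',a-81.25,np.radians(a-81.25))
f0=dict(np.load('/tmp/top0.npz'));W0=pts(f0,f0['cam_to_world'])
H,S,V=cv2.split(cv2.cvtColor(f0['pixels'],cv2.COLOR_RGB2HSV))
g0=(H>60)&(H<95)&(S>70)&box;b0=(H>100)&(H<120)&(S>120)&box
print('green z',np.median(W[g][:,2]),g.sum(),'before',np.median(W0[g0][:,2]),'blue before',np.median(W0[b0][:,2]))
print(s['qd'].round(3))
E
```

```text
arm z 0.12365876710668777 425
heading 153.4276180395049 swing 72.17761803950489 1.259737081036215
green z 0.10886144772846629 484 before 0.10827434421635007 blue before nan
[-0.021  0.028  0.001 -0.     0.007  0.004]
```

```bash
python3 -c "
from station import arm
print(arm.job_done(), arm.get_state()['t'])"
```

```text
the job is handed in; nothing more can be done
the job is handed in; nothing more can be done
```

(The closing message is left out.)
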